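# Ballast the brush pot and stand the handles in it

## Task

First pour all the pebbles from the wooden dipper cup into the empty white porcelain pot, to weigh it down, and stand the cup back upright on its cork mat. Then lay every brush handle from the granite tile in a groove of the angled wooden block, brass foot down on the ledge, and leave them all resting there together; only then take them from the block one by one, by the part that sticks out, and stand them all in the pot with the pale horn heads up. Leave everything else where it is.

Things in the scene. Friction and masses are not known exactly. Their poses are not given: they have to be found in the camera images.
- pot: the empty round white porcelain brush pot with blue bands: outside diameter 100, inside about 89, 100 tall, floor 6 thick, 0.9 kg, loose on the table. Origin: centre of its underside; z up
- cup: pale wooden dipper cup on the cork mat, dark bands: 56 wide below, 70 at the rim, 55 tall, wall 4, 0.13 kg, smooth inside; holds six pebbles, which slide out when it is tipped 100 to 120 degrees. A straight round stick handle, 15 thick, runs out along its own -x from 30 to 115 from its axis, centre line 40 above its underside. Origin: centre of the underside; z up through the mouth
- mat: the cup's round brown cork mat, diameter 104, 4 thick, fixed to the table. Origin: centre of its underside
- slab: speckled granite tile 270 x 250, 4 thick, fixed, on which the brush handles lie. Origin: centre of its underside
- rest: pale wooden angled block, fixed, 164 wide, 110 high, with three V grooves (90 degrees, 25 deep, 50 apart) that rise at 45 degrees from a foot ledge on its low side (-x). Grooves are 115 long: a parked 210 handle sticks out 95 past the top edge, free underneath. Origin: on the underside; x points level, the way the grooves rise; y along the row; z up
- rest_slot (a point): middle groove of the angled block: the point where the centre of a parked handle's foot end comes to lie (up to 5 higher, as its square end turns), against the ledge: 68 from the block's origin towards its -x, 32 above it. The left and right grooves are the same, 50 to the block's +y and -y. A parked handle's axis runs from here up at 45 degrees in the block's x-z plane
- handle0: loose brush handle, a round dark red wooden rod 210 long, 12 thick, 45 g, with a square brass foot (16 x 16, 14 long) at one end and a pale horn head (flaring to 16 thick, the last 32) at the other; lies level on its two thick ends. Origin: mid-length on its axis; own x runs along it from foot to head. It balances about 90 from the foot. May be absent
- handle0_foot (a point): centre of the brass foot end of this handle, 105 from its middle; None if the handle is absent
- handle1: loose brush handle, a round dark red wooden rod 210 long, 12 thick, 45 g, with a square brass foot (16 x 16, 14 long) at one end and a pale horn head (flaring to 16 thick, the last 32) at the other; lies level on its two thick ends. Origin: mid-length on its axis; own x runs along it from foot to head. It balances about 90 from the foot. May be absent
- handle1_foot (a point): centre of the brass foot end of this handle, 105 from its middle; None if the handle is absent
- handle2: loose brush handle, a round dark red wooden rod 210 long, 12 thick, 45 g, with a square brass foot (16 x 16, 14 long) at one end and a pale horn head (flaring to 16 thick, the last 32) at the other; lies level on its two thick ends. Origin: mid-length on its axis; own x runs along it from foot to head. It balances about 90 from the foot. May be absent
- handle2_foot (a point): centre of the brass foot end of this handle, 105 from its middle; None if the handle is absent
- stone0: pebble, about 14 x 13.5 x 12, 11 g, starts in the cup. Origin: centre of its underside as built
- stone1: pebble, about 14 x 13.5 x 12, 11 g, starts in the cup. Origin: centre of its underside as built
- stone2: pebble, about 14 x 13.5 x 12, 11 g, starts in the cup. Origin: centre of its underside as built
- stone3: pebble, about 14 x 13.5 x 12, 11 g, starts in the cup. Origin: centre of its underside as built
- stone4: pebble, about 14 x 13.5 x 12, 11 g, starts in the cup. Origin: centre of its underside as built
- stone5: pebble, about 14 x 13.5 x 12, 11 g, starts in the cup. Origin: centre of its underside as built
- dish: bystander, to be left alone: low white porcelain bowl, diameter 100, 28 tall
- glue_jar: bystander, to be left alone: jar with dark lid, diameter 60, 80 tall
- scraper: bystander, to be left alone: spatula-like scraper 200 long lying flat
- burnisher: bystander, to be left alone: dark wood block 90 x 35 x 25
- tea_cup: bystander, to be left alone: blue tea cup, diameter 68, 50 tall

How it is judged:
On the way, in this order (a step that is already met when the one before it is completed fails the run):
1. the dipper cup is tipped over the pot (angle between cup's own z axis and vertical above 1 rad and horizontal distance between cup and pot below 0.15 m and height (world z) of cup above 0.08 m), for 0.1 s.
2. all six pebbles lie in the pot (horizontal distance between each of stone0, stone1, stone2, stone3, stone4, stone5 and pot below 0.05 m and z of each of stone0, stone1, stone2, stone3, stone4, stone5 in the frame of pot below 0.09 m), for 0.3 s.
3. every handle rests by itself in the angled block, foot on the ledge, head up the slope (angle between handle0's own x axis and vertical between 0.6 and 0.97 rad and z of each of handle0_foot, handle1_foot, handle2_foot in the frame of rest below 0.05 m and x of handle0_foot in the frame of rest between -0.09 and -0.04 m and y of handle0_foot in the frame of rest between -0.085 and 0.085 m and contact force between the fingers and handle0 below 0.05 N and linear speed of each of handle0, handle1, handle2 below 0.05 m/s and angle between handle1's own x axis and vertical between 0.6 and 0.97 rad and x of handle1_foot in the frame of rest between -0.09 and -0.04 m and y of handle1_foot in the frame of rest between -0.085 and 0.085 m and contact force between the fingers and handle1 below 0.05 N and angle between handle2's own x axis and vertical between 0.6 and 0.97 rad and x of handle2_foot in the frame of rest between -0.09 and -0.04 m and y of handle2_foot in the frame of rest between -0.085 and 0.085 m and contact force between the fingers and handle2 below 0.05 N), for 0.3 s.
At the end, for the whole second after the job is handed in: All pebbles in the pot (below its rim); every handle stands in the pot, foot inside and within 60 mm of the pot's underside, head above the rim, leaning on the rim by less than 54 degrees; pot upright; cup upright on the table within 30 mm of the centre of its cork mat; all at rest (all of step 2 and horizontal distance between each of handle0_foot, handle1_foot, handle2_foot and pot below 0.05 m and z of each of handle0_foot, handle1_foot, handle2_foot in the frame of pot below 0.06 m and angle between each of handle0, handle1, handle2's own x axis and vertical below 0.95 rad and linear speed of each of handle0, handle1, handle2, cup below 0.05 m/s and angle between each of pot, cup's own z axis and vertical below 0.1 rad and horizontal distance between cup and mat below 0.03 m and height (world z) of cup below 0.015 m); the robot touches nothing.
It fails at once if a bystander is shoved more than 40 mm (distance of any of dish, glue_jar, scraper, burnisher, tea_cup from where it was at the start of the episode above 0.04 m).
It fails at once if the pot is tipped over (angle between pot's own z axis and vertical above 0.6 rad).
Of handle0, handle1, handle2 only 2 to 3 are there at a start; the rules pass over those that are not, and their reading is None.
At some moment in a run one of handle0, handle1, handle2, pot may be knocked a few centimetres aside while the robot is not near it.
It also fails if it takes over 210 s, if anything falls off the work surface, if the arm or the gripper's body presses on something with over 40 N, if the wrist force passes 120 N, or if a joint passes its speed limit or range.

## Robot

A 7-joint arm with a two-finger parallel gripper is mounted at the origin on the work surface. World frame = base frame: x ahead of the robot, y to its left, z up, the work surface at z = 0. Lengths are in m, angles in rad, forces in N, time in s.
With the tool pointing down it reaches from about 0.4 to 0.85 m from the base axis. Payload 4.4 kg.
Tool frame: the origin (TCP) lies between the finger pads; the fingertips stand 25 mm ahead of it and the grasp point (between the pads) lies 6 mm ahead of it (r.nose_length is the distance from the TCP to the fingertips, in m); z points along the fingers, y is the line along which they close (so a half turn about z gives the same grasp; the last joint's range is limited). The gripper opens to 94 mm and grips with 3 to 60 N. Pads are 16 mm wide; open, the fingers measure 119 mm over their backs; the gripper's body (75 mm by 177 mm) begins 78 mm behind the grasp point.
Start: joints at [1.241, 0.628, 0.038, 1.517, -0.027, 0.996, -0.02], TCP at [0.17, -0.628, 0.23] pointing down, gripper open.
Joint ranges: [-3.06, 3.06], [-0.37, 2.12], [-1.25, 1.32], [0.18, 2.47], [-1.1, 4.24], [0.23, 1.98], [-2.94, 2.94]. Speed limits (rad/s): [2.57, 2.57, 3.14, 3.14, 3.14, 3.14, 3.14].

## Interface

Orientations are given as a unit quaternion [w, x, y, z].
In Python, from bench import r gives the robot as it stands.
- The arm moves only by the tool servo_tool, never from a script. Its arguments are lists of equal length, an entry for each row: "fingers": the opening in per cent of the stroke, from 0 (shut) to 100 (fully open); "slide": the shift along the world's x, y, z in mm, a list of three; "twist": the turn about the world's z in rad. A call has 1 to 5 rows; each row is the pose to reach, as a shift and turn from the pose commanded when the call began; what a row does not reach only later rows make up. A row lasts 1/8 s, in which the tool goes at most 62.5 mm and 10.7 degrees, less where a joint would pass 70% of its speed; a pose out of reach is approached as far as the arm can. A call with a gripper value outside its range is refused whole. The fingers move at their own pace and stop on an object; "squeeze" is the grip in N (left out, the last holds). Time passes only in rows, so rows that repeat a pose let the fingers close. It gives the time, the measured TCP pose, the force, the opening and the grip force at its end, in the units of the state.
- r.observe(): the state, without advancing time (a new reading comes with each control period).
- r.capture(name): name is "side" or "top"; returns the picture (400x640x3 uint8, red, green, blue); there is no depth.
- r.camera_model(name): a dict with "K" (3x3 intrinsics, pixels), "k1" (the pictures are not rectified: a ray, as slopes to the right and down, at radius r is drawn at 1 + k1 r^2 times it, then the intrinsics apply), "view" (4x4, takes a point from world to camera coordinates). Camera axes: x right, y up, looking along -z (the intrinsics and any distortion apply to the point x, -y, -z); pixel columns grow to the right and rows downward; lengths in m; the calibration is good to about 2 mm. A picture is of the moment at which its call begins. camera_model takes no time and is no camera call.
- r.sign_off(): hands the job in; it is judged then, once.
The state is a dict: "time_s": time; "qpos": joint angles; "joint_vel": joint speeds; "joint_torque": joint torques, N m; "eef_pos": TCP position; "tcp_rot": TCP orientation; "ft_force": force on the tool from outside, world axes, zero at the start; "ft_torque": the same for the moment, N m; "width": finger opening in m; "finger_force": force on a finger pad.
Only numpy, scipy, OpenCV 4.12 (cv2) and the standard library are available. Lean on these libraries where they do the work, as an engineer would, in place of code of your own. Each camera call takes 0.05 s, during which the arm holds its last target. There are 200 camera calls.

## Working session

There is one attempt and no reset: what is moved stays moved. The work goes in short steps, Python scripts to look and compute and a tool call to move; the robot and the scene stay as the last step left them, time stands still between calls to the robot, and variables do not carry over. Pictures are saved under pics/ and viewed, at most 14 in all, crops included, and the job is handed in when it is done.

Besides the shell and the picture viewer there is one more tool, called in YAML: its name, and indented under it one key for each argument. servo_tool: Moves the arm, as the interface text tells. Its arguments: {"type":"object","properties":{"fingers":{"type":"array"},"slide":{"type":"array"},"twist":{"type":"array"},"squeeze":{"type":"number"}},"required":["fingers","slide","twist"]}

```bash
mkdir -p pics; ls; cat > h.py <<'E'
import numpy as np, cv2
from bench import r
def px(name,P):
    m=r.camera_model(name);V=np.array(m["view"]);K=np.array(m["K"])
    p=np.atleast_2d(P)@V[:3,:3].T+V[:3,3]
    s=np.c_[p[:,0]/-p[:,2],-p[:,1]/-p[:,2]]; s=s*(1+m["k1"]*(s**2).sum(1))[:,None]
    return s*[K[0,0],K[1,1]]+[K[0,2],K[1,2]]
def ray(name,uv):
    m=r.camera_model(name);V=np.array(m["view"]);K=np.array(m["K"])
    d=(np.atleast_2d(uv)-[K[0,2],K[1,2]])/[K[0,0],K[1,1]]; s=d.copy()
    for _ in range(20): s=d/(1+m["k1"]*(s**2).sum(1))[:,None]
    D=np.c_[s[:,0],-s[:,1],-np.ones(len(s))]@V[:3,:3]
    return -V[:3,:3].T@V[:3,3],D
def plane(name,uv,z):
    c,D=ray(name,uv); return c+D*((z-c[2])/D[:,2])[:,None]
def tri(uv1,uv2):
    c1,d1=ray("top",uv1);c2,d2=ray("side",uv2);d1=d1[0];d2=d2[0]
    t=np.linalg.lstsq(np.c_[d1,-d2],c2-c1,rcond=None)[0]
    a=c1+d1*t[0];b=c2+d2*t[1];return (a+b)/2,np.linalg.norm(a-b)
def snap(n):
    im={}
    for c in("top","side"):
        im[c]=r.capture(c); cv2.imwrite(f"pics/{n}_{c}.png",im[c][:,:,::-1])
    return im
E
python3 - <<'E'
from h import *
s=r.observe();print(s["time_s"],s["eef_pos"],s["tcp_rot"],s["width"],r.nose_length)
snap("a")
for c in("top","side"):
    m=r.camera_model(c);V=np.array(m["view"]);print(c,m["k1"],np.round(m["K"],1).tolist(),np.round(-V[:3,:3].T@V[:3,3],3),np.round(-V[2,:3],2))
E
```

```text
pics
0.0 [ 0.16931684 -0.62693678  0.22957803] [-9.13303342e-04  9.91312227e-01  1.31526464e-01 -1.57144043e-04] 0.09386456380361136 0.025
top -0.05958091991534393 [[371.5, 0.0, 319.5], [0.0, 371.5, 202.1], [0.0, 0.0, 1.0]] [ 0.446 -0.008  1.173] [ 0.1  -0.01 -1.  ]
side -0.1260385902986235 [[514.6, 0.0, 313.4], [0.0, 514.6, 193.3], [0.0, 0.0, 1.0]] [0.446 1.317 0.838] [ 0.06 -0.86 -0.5 ]
```

View pics/a_top.png

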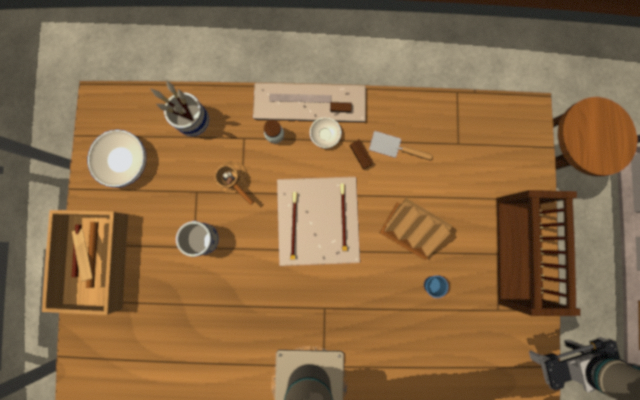

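View pics/a_side.png

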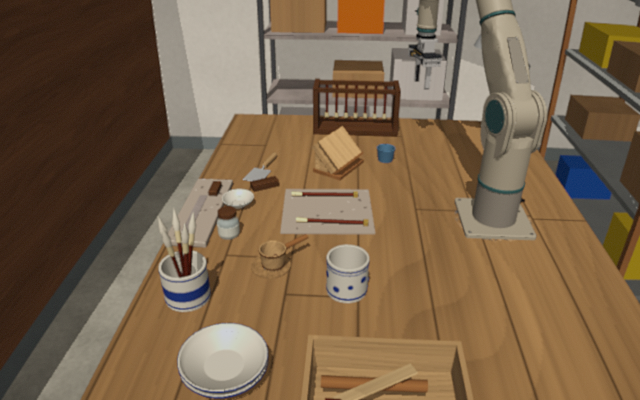

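```bash
python3 - <<'E'
import cv2,numpy as np
t=cv2.imread("pics/a_top.png");s=cv2.imread("pics/a_side.png")
z=lambda im,x,y,w,h,f:cv2.resize(im[y:y+h,x:x+w],None,fx=f,fy=f,interpolation=cv2.INTER_CUBIC)
A=np.hstack([z(t,170,155,100,110,4),z(t,370,180,100,110,4)])   # 800x440
cv2.imwrite("pics/c1.png",A)
B=np.hstack([z(s,240,225,140,80,3),z(s,300,110,80,80,3)]);C=z(t,270,170,100,100,3)
cv2.imwrite("pics/c2.png",np.vstack([B,np.hstack([C,np.zeros((300,B.shape[1]-300,3),np.uint8)])]))
E
```

```text
(no output)
```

View pics/c1.png

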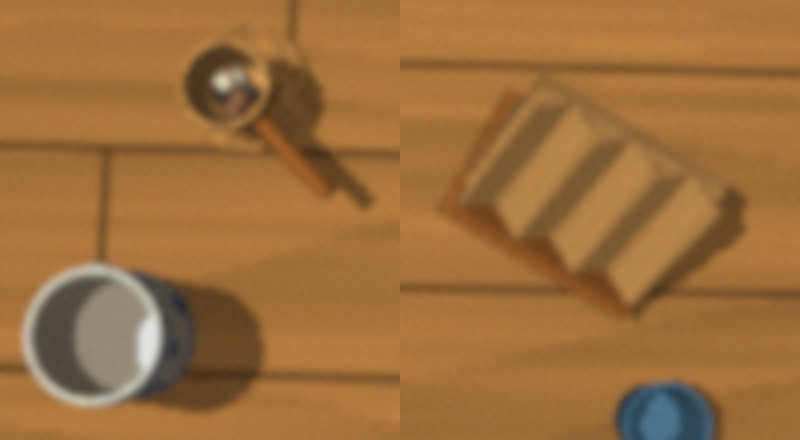

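View pics/c2.png

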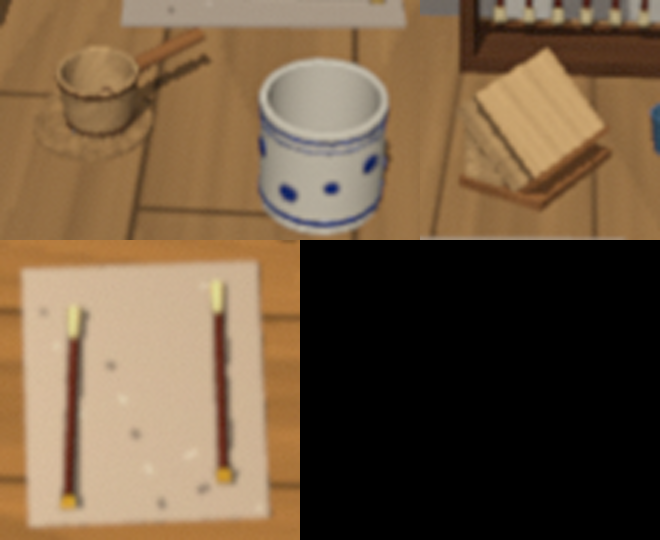

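```bash
python3 - <<'E'
from h import *
np.set_printoptions(precision=4,suppress=True)
p=lambda *uv,z:plane("top",np.array(uv,float),z)
print("cup rim c",p((226.8,176.8),z=.059),"stick",p((235.5,185.5),(252.5,202.5),z=.044))
print("pot",p((193.3,239),z=.1))
im=cv2.imread("pics/a_top.png");hsv=cv2.cvtColor(im,cv2.COLOR_BGR2HSV)
for n,x0,x1 in(("A",283,305),("B",333,353)):
    sub=im[178:265,x0:x1].astype(int);sat=hsv[178:265,x0:x1,1]
    m=(sat>90)
    y,x=np.nonzero(m);P=np.c_[x+x0,y+178].astype(float)
    vx,vy,cx,cy=cv2.fitLine(P.astype(np.float32),cv2.DIST_HUBER,0,.01,.01).ravel()
    t=(P-[cx,cy])@[vx,vy];e=np.array([[cx+vx*q,cy+vy*q] for q in(t.min(),t.max())])
    w=p(*e,z=.012);print(n,len(P),e,w,np.linalg.norm(w[0]-w[1]))
print(p((292.7,259.3),(295,191.7),(345,250.7),(342.3,183.7),z=.012))
print("rest ledge z0,z.015",p((380,231.3),(428.8,259.5),z=0),p((380,231.3),(428.8,259.5),z=.015))
print("top",p((406.3,199.5),(455,228.8),z=.11))
print(tri((380,231.3),(340,178.3)),tri((406.3,199.5),(341.7,126)))
E
```

```text
cup rim c [[0.6265 0.2635 0.059 ]] stick [[0.6025 0.2391 0.044 ]
 [0.5513 0.1847 0.044 ]]
pot [[0.4365 0.3425 0.1   ]]
A 303 [[292.2023 263.7891]
 [294.8725 177.7168]] [[0.3667 0.0603 0.012 ]
 [0.6359 0.0594 0.012 ]] 0.2692475608855572
B 317 [[342.6663 184.0052]
 [343.9096 264.1255]] [[ 0.6193 -0.092   0.012 ]
 [ 0.3689 -0.0998  0.012 ]] 0.2505290308008359
[[ 0.3805  0.0591  0.012 ]
 [ 0.5914  0.0577  0.012 ]
 [ 0.4104 -0.1025  0.012 ]
 [ 0.6203 -0.0908  0.012 ]]
rest ledge z0,z.015 [[ 0.473  -0.2134  0.    ]
 [ 0.3872 -0.3691  0.    ]] [[ 0.4727 -0.2107  0.015 ]
 [ 0.3879 -0.3645  0.015 ]]
top [[ 0.5638 -0.2702  0.11  ]
 [ 0.4818 -0.4125  0.11  ]]
(array([ 0.4715, -0.212 ,  0.0076]), np.float64(0.002685283425476836)) (array([ 0.5121, -0.2481,  0.1886]), np.float64(0.085425357119255))
```

```bash
python3 - <<'E'
from h import *
np.set_printoptions(precision=4,suppress=True)
s=lambda x,y:(300+(x-420)/3,110+y/3)
print(tri((406.3,199.5),s(475,97)),tri((455,228.8),s(545,48)))
print(tri((380,231.3),s(540,205)),tri((428.8,259.5),s(610,152)))
# predicted pixels of model features if origin O, yaw -30
X=np.array([.866,-.5,0]);Y=np.array([.5,.866,0]);Z=np.array([0,0,1.])
for ox in(.585,.60,.615):
    O=ox*X-.035*Y
    print(ox,O,px("top",[O-.068*X+k*.05*Y+.032*Z for k in(-1,0,1)]).ravel(),px("side",[O-.068*X+k*.05*Y+.032*Z for k in(-1,0,1)]).ravel())
im=cv2.imread("pics/a_side.png");
cv2.imwrite("pics/c3.png",np.hstack([cv2.resize(im[115:190,300:375],None,fx=5,fy=5,interpolation=cv2.INTER_CUBIC),cv2.resize(cv2.imread("pics/a_top.png")[190:265,375:460],None,fx=5,fy=5,interpolation=cv2.INTER_CUBIC)]))
E
```

```text
(array([ 0.5555, -0.2694,  0.1128]), np.float64(0.015916116704347158)) (array([ 0.477 , -0.4105,  0.115 ]), np.float64(0.009303337279450884))
(array([ 0.4715, -0.212 ,  0.0075]), np.float64(0.002691273141117965)) (array([ 0.3883, -0.3695, -0.0015]), np.float64(0.002367740711687544))
0.585 [ 0.4891 -0.3228  0.    ] [420.074  253.9608 406.1302 245.5357 392.1764 237.1067] [359.4294 156.7622 352.286  162.0064 344.8421 167.4716]
0.6 [ 0.5021 -0.3303  0.    ] [422.4794 249.7492 408.5517 241.3355 394.6136 232.9189] [355.7714 155.7166 348.5811 160.9196 341.09   166.3407]
0.615 [ 0.5151 -0.3378  0.    ] [424.8766 245.5471 410.9655 237.1448 397.0433 228.7408] [352.1411 154.6797 344.9049 159.8418 337.368  165.2193]
```

View pics/c3.png

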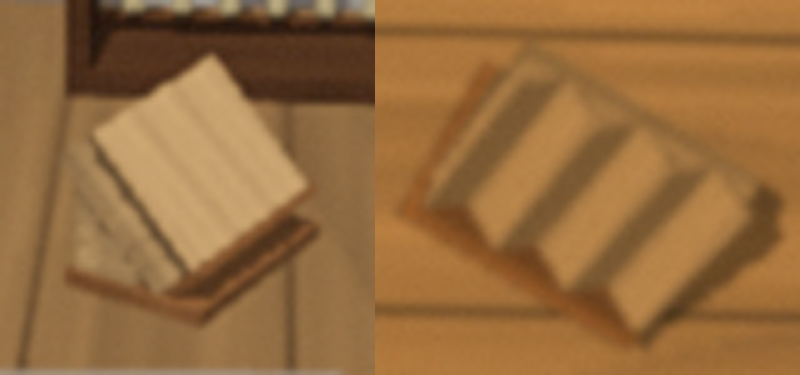

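servo_tool:
  fingers: [40,40,40,40,40]
  slide:
    - [60,60,0]
    - [110,130,0]
    - [150,190,0]
    - [200,250,0]
    - [240,310,0]
  twist: [0,0,0,0,0]

```text
time_s: 0.72
eef_pos: [0.3637, -0.3808, 0.2303]
tcp_rot: [-0.0, 0.991, 0.131, 0.0]
ft_force: [1.1, 0.1, 0.8]
width: 0.0474
finger_force: 0.0
```

```bash
python3 - <<'E'
from h import *
np.set_printoptions(precision=4,suppress=True)
R=np.array([[.866,-.5],[.5,.866]])
f=lambda uv,z:(R@plane("top",np.array(uv,float),z)[:,:2].T).T
g=lambda x,y:(375+(x-375)/5,190+y/5)
print("ridge",f([g(430,205),g(497,250),g(570,292),g(640,345)],.042))
print("valley",f([g(470,205),g(540,245),g(607,292)],.024))
print("toprow back",f([g(530,45),g(780,190)],.11))
print("base plate",f([(380,231.3),(428.8,259.5)],.004))
s=lambda x,y:(300+x/5,115+y/5)
h=lambda uv,z:(R@plane("side",np.array(uv,float),z)[:,:2].T).T
print("side base corners near-front, near-back, far-front",h([s(203,325),s(68,275),s(318,232)],0))
E
```

```text
ridge [[ 0.5221  0.0423]
 [ 0.5197 -0.0067]
 [ 0.5208 -0.0579]
 [ 0.5152 -0.1109]]
valley [[ 0.5371  0.0182]
 [ 0.5383 -0.0317]
 [ 0.5348 -0.0821]]
toprow back [[ 0.6241  0.0494]
 [ 0.6271 -0.1177]]
base plate [[ 0.5159  0.0523]
 [ 0.5194 -0.1249]]
side base corners near-front, near-back, far-front [[ 0.5123  0.0486]
 [ 0.6291  0.0395]
 [ 0.5168 -0.1178]]
```

servo_tool:
  fingers: [40,40,40,40,40]
  slide:
    - [10,60,0]
    - [20,120,0]
    - [40,180,0]
    - [60,240,0]
    - [80,300,0]
  twist: [0.11,0.22,0.33,0.44,0.55]

```text
time_s: 1.35
eef_pos: [0.4422, -0.0829, 0.2305]
tcp_rot: [0.0, 0.918, 0.397, 0.0]
ft_force: [1.0, 0.1, -0.2]
width: 0.0377
finger_force: 0.0
```

servo_tool:
  fingers: [40]
  slide:
    - [0,0,0]
  twist: [0]

```text
time_s: 1.48
eef_pos: [0.4432, -0.0796, 0.2305]
tcp_rot: [-0.001, 0.916, 0.4, 0.001]
ft_force: [-0.5, -1.5, -0.1]
width: 0.0379
finger_force: 0.0
```

servo_tool:
  fingers: [40,40,40,40,40]
  slide:
    - [25,56,0]
    - [50,112,0]
    - [75,168,0]
    - [100,224,-20]
    - [125,281,-40]
  twist: [0,0,0,0,0]

```text
time_s: 2.1
eef_pos: [0.5663, 0.1918, 0.1913]
tcp_rot: [0.001, 0.919, 0.394, -0.0]
ft_force: [0.5, 0.0, 0.1]
width: 0.0376
finger_force: 0.0
```

servo_tool:
  fingers: [40,40,40]
  slide:
    - [0,0,-30]
    - [0,0,-60]
    - [0,0,-60]
  twist: [0,0,0]

```text
time_s: 2.48
eef_pos: [0.5635, 0.1898, 0.1296]
tcp_rot: [0.0, 0.919, 0.395, -0.003]
ft_force: [-0.6, -0.7, 0.1]
width: 0.0374
finger_force: 0.0
```

```bash
python3 - <<'E'
from h import *
im=snap("b")
print(r.observe()["eef_pos"])
cv2.imwrite("pics/b_c.png",np.hstack([cv2.resize(im["side"][170:300,230:380,::-1],None,fx=2.6,fy=2.6,interpolation=cv2.INTER_CUBIC),cv2.resize(im["top"][150:280,170:320,::-1],None,fx=2.6,fy=2.6,interpolation=cv2.INTER_CUBIC)]))
E
```

```text
[0.56559367 0.19100638 0.13237902]
```

View pics/b_c.png

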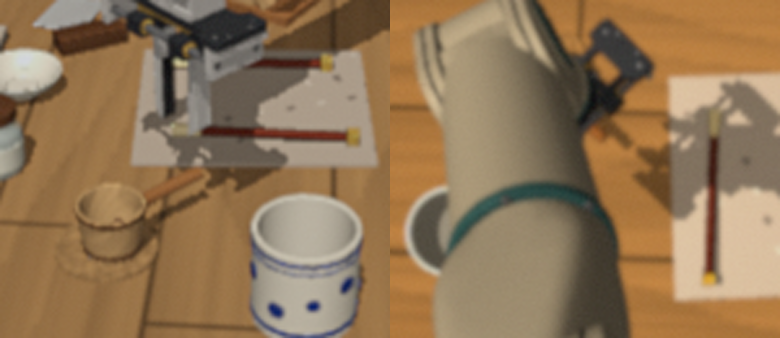

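servo_tool:
  fingers: [40,40,40,40]
  slide:
    - [2,11,-30]
    - [2,11,-60]
    - [2,11,-81]
    - [2,11,-81]
  twist: [0,0,0,0]

```text
time_s: 3.08
eef_pos: [0.5672, 0.2024, 0.0511]
tcp_rot: [0.0, 0.919, 0.395, -0.0]
ft_force: [0.0, 0.4, -0.5]
width: 0.0377
finger_force: 0.0
```

servo_tool:
  fingers: [0,0,0,0]
  slide:
    - [0,0,0]
    - [0,0,0]
    - [0,0,0]
    - [0,0,0]
  twist: [0,0,0,0]
  squeeze: 40

```text
time_s: 3.58
eef_pos: [0.5676, 0.203, 0.0516]
tcp_rot: [0.0, 0.918, 0.396, 0.001]
ft_force: [-1.1, 0.0, 1.7]
width: 0.014
finger_force: 40.0
```

servo_tool:
  fingers: [0,0,0]
  slide:
    - [0,0,5]
    - [0,0,15]
    - [0,0,25]
  twist: [0,0,0]

```text
time_s: 3.95
eef_pos: [0.5668, 0.203, 0.0765]
tcp_rot: [-0.0, 0.918, 0.396, -0.0]
ft_force: [0.3, -0.2, -2.4]
width: 0.0144
finger_force: 40.0
```

```bash
python3 - <<'E'
from h import *
im=snap("d")
print(r.observe()["eef_pos"])
cv2.imwrite("pics/d_c.png",cv2.resize(im["side"][170:320,230:400,::-1],None,fx=2.6,fy=2.6,interpolation=cv2.INTER_CUBIC))
E
```

```text
[0.56789905 0.20342478 0.07741583]
```

View pics/d_c.png

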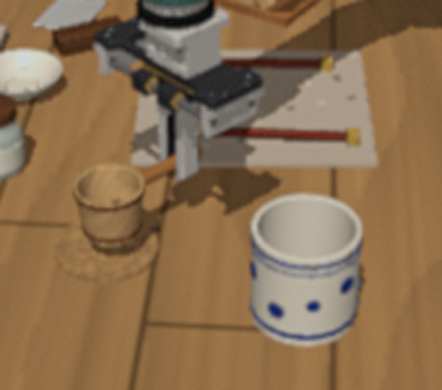

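servo_tool:
  fingers: [0,0,0,0,0]
  slide:
    - [0,0,25]
    - [0,0,60]
    - [0,0,100]
    - [0,0,140]
    - [0,0,175]
  twist: [0,0,0,0,0]

```text
time_s: 4.68
eef_pos: [0.5669, 0.203, 0.2525]
tcp_rot: [0.0, 0.918, 0.396, 0.0]
ft_force: [0.3, -0.7, -2.8]
width: 0.0139
finger_force: 40.0
```

servo_tool:
  fingers: [0,0,0,0,0]
  slide:
    - [-20,20,0]
    - [-50,45,0]
    - [-90,80,0]
    - [-125,108,0]
    - [-145,125,0]
  twist: [0,0,0,0,0]

```text
time_s: 5.3
eef_pos: [0.4194, 0.3297, 0.2511]
tcp_rot: [-0.0, 0.918, 0.397, -0.0]
ft_force: [-0.8, -0.1, -1.3]
width: 0.014
finger_force: 40.0
```

```bash
python3 - <<'E'
from h import *
im=snap("e")
s=r.observe();print(s["eef_pos"],s["ft_force"],s["ft_torque"],s["width"])
cv2.imwrite("pics/e_c.png",np.hstack([cv2.resize(im["side"][100:320,200:400,::-1],None,fx=2,fy=2),cv2.resize(im["top"][110:330,100:300,::-1],None,fx=2,fy=2)]))
E
```

```text
[0.41887152 0.33066752 0.25117716] [-0.74733925  0.41267195 -1.87385808] [-0.11475531  0.08403494  0.03218441] 0.013794713832385999
```

View pics/e_c.png

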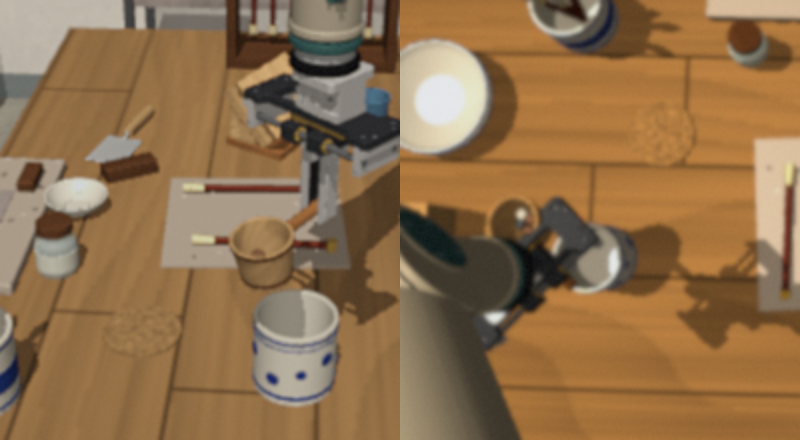

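servo_tool:
  fingers: [0,0]
  slide:
    - [0,0,0]
    - [0,0,0]
  twist: [0,0]
  squeeze: 15

```text
time_s: 5.65
eef_pos: [0.4232, 0.3265, 0.2508]
tcp_rot: [0.001, 0.919, 0.395, -0.0]
ft_force: [-0.5, -1.2, -3.3]
width: 0.0142
finger_force: 15.0
```

```bash
python3 - <<'E'
from h import *
im=snap("f1");s=r.observe();print(s["eef_pos"],s["ft_force"],s["ft_torque"],s["width"])
E
```

```text
[0.42282497 0.32672537 0.25068097] [-0.12995573 -1.07434223 -2.42151326] [-0.07366823  0.05303155  0.03486899] 0.014446509055846163
```

servo_tool:
  fingers: [0,0]
  slide:
    - [0,0,0]
    - [0,0,0]
  twist: [0,0]
  squeeze: 8

```text
time_s: 6.0
eef_pos: [0.4224, 0.3279, 0.251]
tcp_rot: [-0.0, 0.918, 0.396, 0.0]
ft_force: [-0.1, -0.5, -1.9]
width: 0.0148
finger_force: 8.0
```

```bash
python3 - <<'E'
from h import *
im=snap("f2");s=r.observe();print(s["eef_pos"],s["ft_force"],s["ft_torque"],s["width"])
a=[cv2.resize(cv2.imread(f"pics/f{k}_side.png")[100:320,220:380],None,fx=2,fy=2) for k in(1,2)]
cv2.imwrite("pics/f_c.png",np.hstack(a))
E
```

```text
[0.42218817 0.32800823 0.25099661] [-0.41057093  0.15713912 -2.26491682] [-0.02952173 -0.04957231 -0.02650987] 0.014678236863750778
```

View pics/f_c.png

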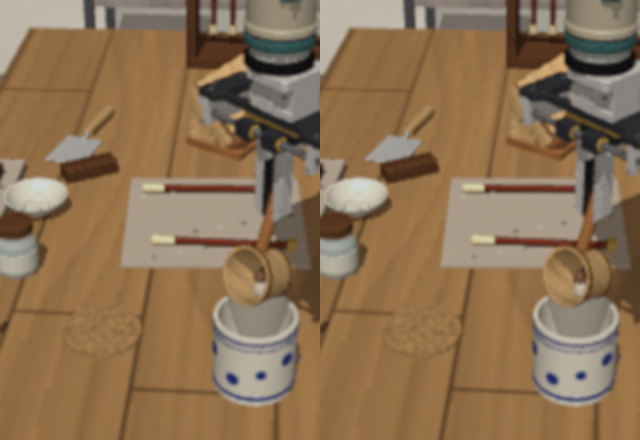

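servo_tool:
  fingers: [0,0,0,0]
  slide:
    - [-6,-6,0]
    - [-12,-12,0]
    - [-12,-12,-13]
    - [-12,-12,-26]
  twist: [0,0,0,0]

```text
time_s: 6.6
eef_pos: [0.4102, 0.316, 0.2242]
tcp_rot: [-0.0, 0.918, 0.396, 0.0]
ft_force: [-0.0, 0.6, -1.1]
width: 0.0152
finger_force: 8.0
```

servo_tool:
  fingers: [0,0,0,0,0]
  slide:
    - [6,6,-3]
    - [12,13,-5]
    - [19,20,-8]
    - [25,27,-12]
    - [32,33,-16]
  twist: [0,0,0,0,0]

```text
time_s: 7.22
eef_pos: [0.4427, 0.3487, 0.2095]
tcp_rot: [0.001, 0.918, 0.396, -0.0]
ft_force: [0.9, 0.5, -0.7]
width: 0.0116
finger_force: 0.3
```

servo_tool:
  fingers: [0,0,0,0]
  slide:
    - [6,6,-6]
    - [10,11,-10]
    - [13,14,-13]
    - [13,14,-13]
  twist: [0,0,0,0]

```text
time_s: 7.72
eef_pos: [0.455, 0.3632, 0.1956]
tcp_rot: [-0.0, 0.918, 0.396, -0.0]
ft_force: [0.7, -0.4, -0.0]
width: 0.0004
finger_force: 0.0
```

```bash
python3 - <<'E'
from h import *
im=snap("g");s=r.observe();print(s["eef_pos"],s["ft_force"],s["ft_torque"],s["width"])
cv2.imwrite("pics/g_c.png",np.hstack([cv2.resize(im["side"][120:320,260:400,::-1],None,fx=2.8,fy=2.8),cv2.resize(im["top"][170:300,150:290,::-1],None,fx=2.8,fy=4.308)]))
E
```

```text
[0.45495308 0.36294984 0.19596647] [ 0.17992827 -0.10009012 -0.54558181] [-0.03928251 -0.02126921 -0.01417529] 0.0006919872192069846
```

View pics/g_c.png

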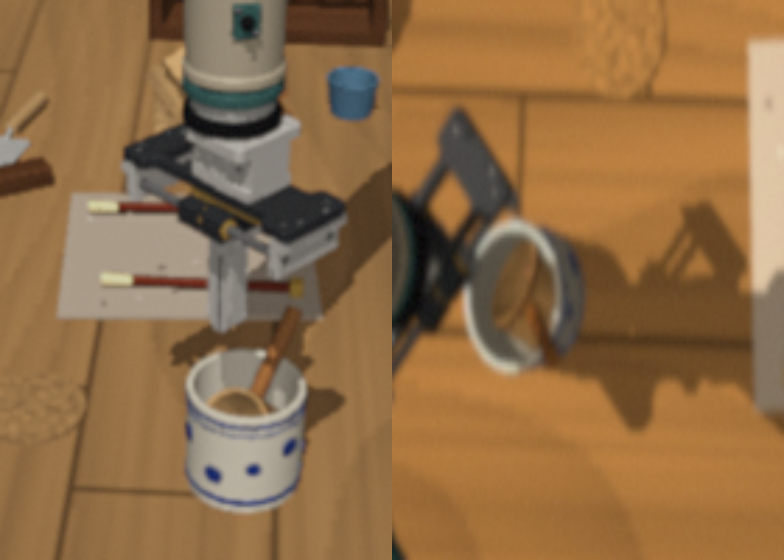

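```bash
python3 - <<'E'
from h import *
np.set_printoptions(precision=4,suppress=True)
print(tri((206.4,254),(363.9,232.5)),tri((199.3,240.8),(353,259)))
for c,(x0,y0,w,h) in {"top":(150,170,110,100),"side":(300,200,100,110)}.items():
    im=cv2.imread(f"pics/g_{c}.png")[y0:y0+h,x0:x0+w]
    hsv=cv2.cvtColor(im,cv2.COLOR_BGR2HSV);b,g,rr=[im[:,:,i].astype(int) for i in range(3)]
    cv2.imwrite(f"pics/gz_{c}.png",cv2.resize(im,(400,400),interpolation=cv2.INTER_CUBIC))
cv2.imwrite("pics/gz.png",np.hstack([cv2.imread("pics/gz_top.png"),cv2.imread("pics/gz_side.png")]))
E
```

```text
(array([0.3987, 0.292 , 0.1358]), np.float64(0.004869907809609715)) (array([0.4283, 0.3299, 0.0836]), np.float64(0.0065932032786200235))
```

View pics/gz.png

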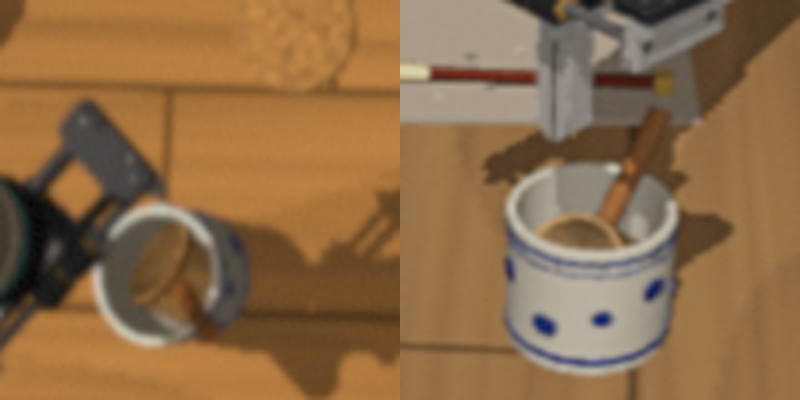

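servo_tool:
  fingers: [40,40,40,40]
  slide:
    - [-20,-25,0]
    - [-40,-50,0]
    - [-51,-63,0]
    - [-51,-63,0]
  twist: [0.02,0.05,0.08,0.08]

```text
time_s: 8.32
eef_pos: [0.4036, 0.2991, 0.1964]
tcp_rot: [0.0, 0.902, 0.432, -0.0]
ft_force: [-0.1, 0.4, 0.2]
width: 0.0362
finger_force: 0.0
```

servo_tool:
  fingers: [40,40,40,0,0]
  slide:
    - [0,0,-30]
    - [0,0,-63]
    - [0,0,-63]
    - [0,0,-63]
    - [0,0,-63]
  twist: [0,0,0,0,0]
  squeeze: 50

```text
time_s: 8.95
eef_pos: [0.4049, 0.3009, 0.1342]
tcp_rot: [-0.0, 0.902, 0.432, 0.001]
ft_force: [-0.2, 0.4, 0.8]
width: 0.0211
finger_force: 0.0
```

servo_tool:
  fingers: [0,0,0]
  slide:
    - [0,0,0]
    - [0,0,0]
    - [0,0,0]
  twist: [0,0,0]

```text
time_s: 9.32
eef_pos: [0.4048, 0.3003, 0.1336]
tcp_rot: [-0.0, 0.902, 0.432, 0.001]
ft_force: [0.3, -0.6, 4.6]
width: 0.0141
finger_force: 49.9
```

servo_tool:
  fingers: [0,0,0,0]
  slide:
    - [-2,-2,10]
    - [-3,-4,30]
    - [-3,-4,60]
    - [-3,-4,85]
  twist: [0,0,0,0]

```text
time_s: 9.82
eef_pos: [0.4001, 0.2955, 0.219]
tcp_rot: [0.0, 0.902, 0.432, -0.001]
ft_force: [-0.1, -0.2, -2.1]
width: 0.0139
finger_force: 50.0
```

```bash
python3 - <<'E'
from h import *
im=snap("i");s=r.observe();print(s["eef_pos"],s["ft_force"],s["ft_torque"],s["width"])
E
```

```text
[0.40151439 0.29654923 0.22011089] [ 0.3672299   0.08066299 -1.14811734] [-0.01607848 -0.03165175 -0.04798443] 0.013946752489468497
```

servo_tool:
  fingers: [0,0,0]
  slide:
    - [4,4,20]
    - [8,8,40]
    - [8,8,50]
  twist: [0,0,0]

```text
time_s: 10.3
eef_pos: [0.4087, 0.3038, 0.2677]
tcp_rot: [0.0, 0.902, 0.432, -0.001]
ft_force: [-0.4, 0.2, -1.4]
width: 0.0139
finger_force: 50.0
```

servo_tool:
  fingers: [0,0,0,0]
  slide:
    - [0,0,0]
    - [0,0,0]
    - [0,0,0]
    - [0,0,0]
  twist: [0,0,0,0]
  squeeze: 10

```text
time_s: 10.8
eef_pos: [0.4088, 0.3038, 0.2675]
tcp_rot: [0.0, 0.902, 0.432, -0.0]
ft_force: [-0.0, -0.7, -1.7]
width: 0.0148
finger_force: 10.0
```

```bash
python3 - <<'E'
from h import *
im=snap("j");s=r.observe();print(s["eef_pos"],s["ft_force"],s["ft_torque"],s["width"])
cv2.imwrite("pics/j_c.png",np.hstack([cv2.resize(im["side"][130:320,280:420,::-1],None,fx=3,fy=3,interpolation=cv2.INTER_CUBIC),cv2.resize(im["top"][170:300,160:270,::-1],None,fx=3.4,fy=4.3846,interpolation=cv2.INTER_CUBIC)]))
E
```

```text
[0.40896541 0.30394235 0.26774867] [ 0.07138606  0.10913704 -2.49039775] [-0.12499504 -0.03153864 -0.01537178] 0.01466619973377464
```

View pics/j_c.png

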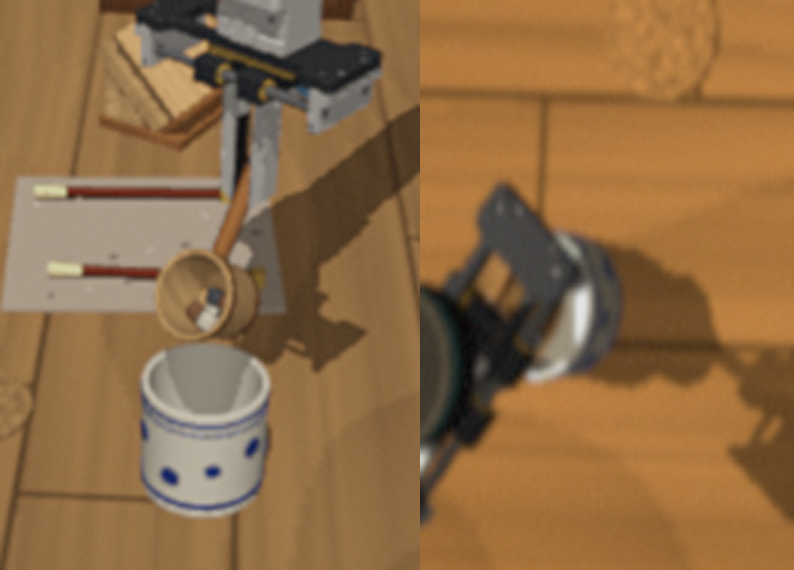

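```bash
python3 - <<'E'
from h import *
np.set_printoptions(precision=4,suppress=True)
e=np.array([.627,.779,0]);n=np.array([-.779,.627,0]);G=np.array([.409,.304,.2617])
for nm,uv in dict(mouthc=(345,228.3),mouthtop=(352,213.7),mouthbot=(340,242),stickcup=(353,213),stickfing=(361,191.7)).items():
    c,D=ray("side",uv);D=D[0];P=c+D*(n@(G-c)/(n@D));print(nm,P,"rel",(P-G)@e*1e3,(P-G)[2]*1e3)
print((np.array([.4365,.3425,0])-G)@e)
E
```

```text
mouthc [0.4468 0.351  0.1856] rel 60.29927269597746 -76.14721731974666
mouthtop [0.4322 0.3329 0.2138] rel 37.05633164544323 -47.92800499866784
mouthbot [0.457  0.3636 0.1561] rel 76.51610278148684 -105.5800403610066
stickcup [0.43   0.3301 0.214 ] rel 33.50451756839608 -47.70946152719796
stickfing [0.4138 0.31   0.2587] rel 7.718113254814847 -2.961038058569343
0.04723400000000004
```

servo_tool:
  fingers: [0,0,0,0,0]
  slide:
    - [0,0,0]
    - [-10,-12,0]
    - [-10,-12,0]
    - [-8,-10,0]
    - [-8,-10,0]
  twist: [0,0,0,0,0]
  squeeze: 5

```text
time_s: 11.52
eef_pos: [0.4015, 0.2945, 0.2681]
tcp_rot: [-0.0, 0.902, 0.432, 0.0]
ft_force: [0.2, -0.4, -1.5]
width: 0.0148
finger_force: 5.0
```

```bash
cat >> h.py <<'E'
def stick(im,G,e,box=None,dbg=False):
    """angle below horizontal of the stick held at G, in the vertical plane through G along e (side view)"""
    n=np.cross([0,0,1.],e)
    g=px("side",[G])[0]; x0,y0=int(g[0])-26,int(g[1])+6
    sub=im[y0:y0+26,x0:x0+40]; hsv=cv2.cvtColor(sub,cv2.COLOR_RGB2HSV)
    m=((hsv[...,0]<11)&(hsv[...,1]>120)&(hsv[...,2]>60)).astype(np.uint8)
    k,l,st,ce=cv2.connectedComponentsWithStats(m)
    for j in np.argsort(-st[1:,4])[:2]+1:
        y,x=np.nonzero(l==j);q=np.c_[x+x0,y+y0].astype(np.float32)
        vx,vy,cx,cy=cv2.fitLine(q,cv2.DIST_HUBER,0,.01,.01).ravel()
        c,D=ray("side",[[cx-8*vx,cy-8*vy],[cx+8*vx,cy+8*vy]])
        P=c+D*((G-c)@n/(D@n))[:,None];d=P[1]-P[0];d*=-np.sign(d[2])
        print("stick",st[j,4],np.round(g),np.round([cx,cy]),"theta",np.degrees(np.arctan2(-d[2],d@e)),"rel",(P.mean(0)-G)@e*1e3,(P.mean(0)-G)[2]*1e3)
E
python3 - <<'E'
from h import *
e=np.array([.627,.779,0])
stick(cv2.imread("pics/j_side.png")[:,:,::-1].copy(),np.array([.409,.304,.2617]),e)
im=snap("k");s=r.observe();p=np.array(s["eef_pos"]);print(p,s["ft_force"],s["width"],s["finger_force"])
stick(im["side"],p-[0,0,.006],e)
E
```

```text
stick 16 [363. 189.] [344. 195.] theta 156.73849220429506 rel 67.61084534604213 14.173726888518479
[0.40124712 0.2942857  0.26799229] [-0.78283975 -0.27136138 -2.02717281] 0.014751931185384188 4.999907165765762
stick 39 [367. 187.] [346. 194.] theta 156.831180930463 rel 72.8837118288994 13.299454690714086
```

```bash
python3 - <<'E'
from h import *
for n,rows in(("j",(196,200,204,208)),("k",(192,196,200,204,208,212))):
    im=cv2.imread(f"pics/{n}_side.png");h=cv2.cvtColor(im,cv2.COLOR_BGR2HSV)
    for y in rows: print(n,y,[tuple(int(v) for v in h[y,x]) for x in range(350,368,2)])
E
```

```text
j 196 [(15, 60, 120), (15, 73, 116), (22, 150, 156), (19, 102, 142), (13, 161, 139), (14, 161, 158), (13, 113, 144), (15, 17, 147), (16, 19, 146)]
j 200 [(16, 51, 170), (16, 51, 170), (15, 51, 164), (13, 139, 136), (14, 160, 158), (14, 165, 145), (14, 80, 134), (16, 47, 172), (16, 54, 152)]
j 204 [(16, 51, 171), (16, 50, 167), (13, 105, 139), (14, 160, 156), (14, 164, 148), (13, 119, 122), (17, 55, 116), (15, 56, 100), (14, 58, 101)]
j 208 [(16, 48, 170), (15, 75, 147), (13, 162, 154), (14, 164, 151), (13, 152, 116), (15, 58, 96), (14, 56, 101), (13, 59, 91), (14, 57, 94)]
k 192 [(13, 62, 139), (14, 72, 131), (22, 145, 163), (21, 148, 172), (17, 44, 156), (13, 16, 113), (10, 145, 67), (13, 163, 138), (12, 72, 146)]
k 196 [(14, 62, 120), (15, 73, 116), (21, 152, 156), (20, 157, 156), (16, 62, 148), (16, 48, 174), (13, 109, 131), (14, 166, 140), (13, 55, 129)]
k 200 [(15, 50, 170), (17, 51, 169), (16, 50, 169), (16, 50, 170), (16, 51, 150), (14, 64, 123), (14, 166, 129), (14, 162, 142), (14, 156, 116)]
k 204 [(16, 53, 169), (16, 48, 169), (15, 49, 171), (16, 50, 170), (17, 48, 170), (13, 95, 129), (14, 167, 139), (14, 161, 136), (12, 130, 100)]
k 208 [(16, 51, 169), (16, 49, 172), (17, 47, 174), (16, 51, 170), (15, 49, 162), (13, 145, 128), (14, 161, 141), (14, 166, 123), (14, 73, 91)]
k 212 [(15, 54, 165), (16, 63, 161), (15, 71, 148), (15, 68, 146), (14, 86, 128), (14, 166, 135), (14, 166, 134), (14, 160, 102), (16, 126, 91)]
```

```bash
sed -i 's/x0,y0=int(g\[0\])-26,int(g\[1\])+6/x0,y0=int(g[0])-26,int(g[1])+5/; s/y0+26,x0:x0+40/y0+22,x0:x0+40/; s/(hsv\[...,0\]<11)&(hsv\[...,1\]>120)&(hsv\[...,2\]>60)/(abs(hsv[...,0].astype(int)-13)<3)\&(hsv[...,1]>125)\&(hsv[...,2]>90)/' h.py
python3 - <<'E'
from h import *
e=np.array([.627,.779,0])
for n,G in(("j",[.409,.304,.2617]),("k",[.4012,.2943,.262])):
    stick(cv2.imread(f"pics/{n}_side.png")[:,:,::-1].copy(),np.array(G),e)
E
```

```text
stick 119 [363. 189.] [357. 205.] theta 60.60588301180057 rel 21.320339682541864 -31.19853761330893
stick 5 [363. 189.] [376. 200.] theta 78.77687393343675 rel -52.08642189596716 -50.621771713706295
stick 106 [367. 187.] [363. 203.] theta 83.14828849575946 rel 10.183463006968438 -38.94854794841679
stick 14 [367. 187.] [378. 200.] theta 93.37764331833672 rel -48.780137432575096 -55.03107018110587
```

servo_tool:
  fingers: [0,0,0,0,0]
  slide:
    - [4,5,0]
    - [8,10,0]
    - [8,10,-15]
    - [8,10,-30]
    - [8,10,-30]
  twist: [0,0,0,0,0]

```text
time_s: 12.25
eef_pos: [0.4082, 0.3032, 0.2363]
tcp_rot: [0.0, 0.902, 0.432, -0.002]
ft_force: [-0.1, -0.5, -2.4]
width: 0.0147
finger_force: 5.0
```

```bash
python3 - <<'E'
from h import *
e=np.array([.627,.779,0])
im=snap("l");s=r.observe();p=np.array(s["eef_pos"]);print(p,s["ft_force"],s["width"],s["finger_force"])
stick(im["side"],p-[0,0,.006],e)
E
```

```text
[0.40875335 0.30376167 0.23749176] [ 0.3040133  -0.35751591 -1.27564683] 0.015031971828426617 4.999919906258583
stick 114 [363. 201.] [359. 217.] theta 82.36986925715694 rel 10.04764052569322 -38.83878121689593
stick 3 [363. 201.] [351. 224.] theta 14.828427670426043 rel 38.01200831250129 -46.09346855338692
```

servo_tool:
  fingers: [0,0,0,0]
  slide:
    - [0,0,-5]
    - [7,9,-7]
    - [14,17,-10]
    - [14,17,-10]
  twist: [0,0,0,0]

```text
time_s: 12.85
eef_pos: [0.4242, 0.3226, 0.2281]
tcp_rot: [-0.001, 0.902, 0.432, 0.001]
ft_force: [0.3, 0.6, 2.8]
width: 0.0146
finger_force: 5.0
```

```bash
python3 - <<'E'
from h import *
e=np.array([.627,.779,0])
im=snap("m");s=r.observe();p=np.array(s["eef_pos"]);print(p,s["ft_force"],s["width"],s["finger_force"])
stick(im["side"],p-[0,0,.006],e)
E
```

```text
[0.42342213 0.32162007 0.22809773] [ 0.25113096 -0.16446626  3.95942201] 0.01512937856817691 5.000115931034088
stick 103 [356. 208.] [354. 225.] theta 92.07638780009701 rel 5.426238725291884 -42.473119035962185
stick 11 [356. 208.] [367. 230.] theta 126.09646634891249 rel -47.46801731274586 -84.84371375329125
```

servo_tool:
  fingers: [0,0,0,0]
  slide:
    - [7,8,-2]
    - [13,16,-5]
    - [19,24,-10]
    - [25,31,-14]
  twist: [0,0,0,0]

```text
time_s: 13.45
eef_pos: [0.4483, 0.3525, 0.2133]
tcp_rot: [0.0, 0.902, 0.432, -0.0]
ft_force: [-0.2, 0.2, 1.1]
width: 0.015
finger_force: 5.0
```

```bash
python3 - <<'E'
from h import *
e=np.array([.627,.779,0])
im=snap("n");s=r.observe();p=np.array(s["eef_pos"]);print(p,s["ft_force"],s["width"],s["finger_force"])
stick(im["side"],p-[0,0,.006],e)
E
```

```text
[0.44847031 0.35284388 0.21308488] [0.36301842 0.46184529 0.93624545] 0.015180791571916272 5.00107504427433
stick 47 [345. 221.] [347. 241.] theta 134.6477033791502 rel -10.83038891449553 -60.62207831559138
stick 9 [345. 221.] [323. 243.] theta 102.28633815005367 rel 72.26742939029994 -22.615677977256084
```

servo_tool:
  fingers: [0,0,0,0,0]
  slide:
    - [5,6,-5]
    - [9,11,-10]
    - [12,15,-14]
    - [12,15,-14]
    - [12,15,-14]
  twist: [0,0,0,0,0]

```text
time_s: 14.18
eef_pos: [0.4601, 0.3671, 0.2001]
tcp_rot: [-0.0, 0.902, 0.432, 0.0]
ft_force: [1.3, 0.3, 1.8]
width: 0.0149
finger_force: 5.0
```

```bash
python3 - <<'E'
from h import *
e=np.array([.627,.779,0])
im=snap("o");s=r.observe();p=np.array(s["eef_pos"]);print(p,s["ft_force"],s["width"],s["finger_force"])
stick(im["side"],p-[0,0,.006],e)
cv2.imwrite("pics/o_c.png",np.hstack([cv2.resize(im["side"][150:320,280:420,::-1],None,fx=2.8,fy=2.8,interpolation=cv2.INTER_CUBIC),cv2.resize(im["top"][170:300,160:270,::-1],(392,476),interpolation=cv2.INTER_CUBIC)]))
E
```

```text
[0.46006529 0.36699153 0.20015823] [0.52830481 0.93477015 0.09121131] 0.014739692745265874 5.001102760434151
stick 25 [339. 229.] [349. 250.] theta 129.11397471691345 rel -40.82975729906292 -81.06883795916272
stick 20 [339. 229.] [320. 246.] theta 57.580908322319154 rel 61.57987084122287 -13.55040550250472
```

View pics/o_c.png

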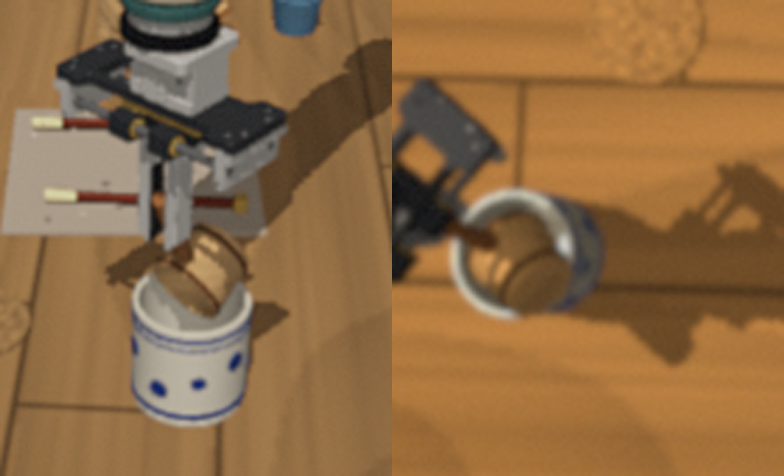

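servo_tool:
  fingers: [0,0,0,0,0]
  slide:
    - [4,4,-5]
    - [4,4,-5]
    - [4,4,-5]
    - [4,4,-5]
    - [4,4,-5]
  twist: [0,0,0,0,0]

```text
time_s: 14.9
eef_pos: [0.4641, 0.371, 0.195]
tcp_rot: [-0.0, 0.902, 0.432, 0.0]
ft_force: [0.9, 1.3, 1.0]
width: 0.0149
finger_force: 5.0
```

servo_tool:
  fingers: [0,0,0,0,0]
  slide:
    - [0,0,0]
    - [0,0,0]
    - [0,0,20]
    - [0,0,60]
    - [0,0,100]
  twist: [0,0,0,0,0]
  squeeze: 40

```text
time_s: 15.52
eef_pos: [0.463, 0.3698, 0.295]
tcp_rot: [0.001, 0.902, 0.432, -0.002]
ft_force: [0.2, -0.2, -1.8]
width: 0.0144
finger_force: 40.0
```

servo_tool:
  fingers: [0,0,0,0,0]
  slide:
    - [30,-20,0]
    - [65,-45,0]
    - [100,-70,0]
    - [135,-95,0]
    - [160,-110,0]
  twist: [0,0,0,0,0]

```text
time_s: 16.15
eef_pos: [0.6247, 0.258, 0.2937]
tcp_rot: [0.001, 0.902, 0.431, -0.002]
ft_force: [-0.2, 0.4, -1.9]
width: 0.014
finger_force: 40.0
```

```bash
python3 - <<'E'
from h import *
im=snap("p");s=r.observe();p=np.array(s["eef_pos"]);print(p,s["ft_force"],s["width"],s["finger_force"])
for n in("e","p"):
    a=cv2.imread(f"pics/{n}_top.png");g=cv2.cvtColor(a,cv2.COLOR_BGR2GRAY)
    print(n);print(g[228:252:2,182:208:2])
E
```

```text
[0.62616381 0.25626862 0.29320996] [-0.06487774 -0.8114805  -1.41499741] 0.014202246473512276 39.99957740306854
e
[[ 69  70  71  67  66  74  63  59  65 123 145 142 117]
 [ 75  69  70  70  70  77  62  53  52  95 136 145 139]
 [ 72  69  69  68  67  65  56  62  72  95 135 145 148]
 [ 55  50  52  55  61  58  88 122 125 131 144 151 178]
 [ 33  33  46  47  54  91 134 144 144 147 145 165 220]
 [ 33  47  55  62 102 138 144 146 147 146 149 188 228]
 [ 44  53  55  87 138 146 146 145 145 144 148 190 230]
 [ 54  55  58  94 141 146 145 147 146 143 148 191 229]
 [ 56  60  68  87 132 144 145 145 147 146 147 189 229]
 [ 45  56  72  79 113 142 145 145 145 147 147 171 218]
 [ 22  39  62  74  86 122 141 145 146 146 149 173 184]
 [ 39  53  54  70  76  88 120 139 146 151 174 183 121]]
p
[[ 48  41  42  44  53  60  68  74  73  72  72  66  63]
 [ 55  73  90 103 112 115 119 114 108 102  93  88  78]
 [124 135 140 140 139 135 131 125 121 112 102  92  85]
 [155 152 151 145 145 139 137 133 128 121 112 100  89]
 [162 156 154 149 148 145 142 138 131 128 119 109  97]
 [162 159 157 153 149 151 147 143 137 132 125 114 103]
 [162 162 162 156 153 153 149 146 138 136 133 121 108]
 [163 162 163 158 153 153 152 148 144 140 135 129 117]
 [165 162 163 160 155 155 155 154 150 143 140 133 124]
 [165 163 163 162 159 158 157 157 155 150 142 136 128]
 [165 166 163 163 161 160 161 159 158 155 147 140 131]
 [163 166 165 164 164 163 163 161 159 156 152 145 138]]
```

servo_tool:
  fingers: [0,0,0,0,0]
  slide:
    - [15,20,0]
    - [29,43,0]
    - [29,43,0]
    - [29,43,0]
    - [29,43,0]
  twist: [0,0,0,0,0]
  squeeze: 5

```text
time_s: 16.88
eef_pos: [0.6526, 0.3029, 0.2951]
tcp_rot: [0.0, 0.902, 0.432, -0.001]
ft_force: [-0.2, -0.0, -1.1]
width: 0.0149
finger_force: 5.0
```

```bash
python3 - <<'E'
from h import *
np.set_printoptions(precision=4,suppress=True)
e=np.array([.627,.779,0]);n=np.array([-.779,.627,0])
print("mat",plane("top",[(231.5,176.5)],.004))
im=snap("q");s=r.observe();p=np.array(s["eef_pos"]);print(p,s["ft_force"],s["width"],s["finger_force"])
G=p-[0,0,.006];print(px("side",[G]))
# cup silhouette: changed vs earlier side picture, saturated wood
h=cv2.cvtColor(im["side"],cv2.COLOR_RGB2HSV)
d=cv2.absdiff(im["side"],cv2.imread("pics/e_side.png")[:,:,::-1]).max(2)
g=px("side",[G])[0].astype(int)
m=(d>25)&(h[...,1]>110);m[:g[1]+3]=0;m[:,:g[0]-70]=0;m[:,g[0]+70:]=0
k,l,st,ce=cv2.connectedComponentsWithStats(m.astype(np.uint8))
j=np.argmax(st[1:,4])+1;print(st[j],ce[j])
q=np.argwhere(l==j)[:,::-1].astype(np.int32);hull=cv2.approxPolyDP(cv2.convexHull(q),2,True)[:,0]
c,D=ray("side",hull.astype(float));P=c+D*((G-c)@n/(D@n))[:,None]
print(np.c_[hull,(P-G)@e*1e3,(P-G)[:,2]*1e3])
stick(im["side"],G,e)
E
```

```text
mat [[0.6367 0.2619 0.004 ]]
[0.6529 0.3031 0.2953] [-0.4716 -1.2502 -1.5573] 0.014764648593072317 4.999957233667374
[[255.6358 174.7458]]
[ 242  177   74   82 1411] [271.8816 225.9738]
[[ 315.      235.     -197.4324 -266.249 ]
 [ 277.      258.      -52.8254 -265.1317]
 [ 263.      252.       -7.1035 -220.9135]
 [ 242.      208.       46.4949  -67.4726]
 [ 251.      177.       13.8871   -0.2881]]
stick 108 [256. 175.] [254. 191.] theta 93.61037171066276 rel 7.3583567582511735 -38.56865730564946
stick 8 [256. 175.] [266. 189.] theta 162.40152009426433 rel -28.611093772721507 -48.766215604444106
```

servo_tool:
  fingers: [0,0,0,0,0]
  slide:
    - [8,2,-20]
    - [17,3,-50]
    - [17,3,-90]
    - [17,3,-130]
    - [17,3,-145]
  twist: [0,0,0,0,0]

```text
time_s: 17.6
eef_pos: [0.6683, 0.3056, 0.1456]
tcp_rot: [0.0, 0.902, 0.432, -0.003]
ft_force: [0.4, -0.5, -2.1]
width: 0.0151
finger_force: 5.0
```

```bash
python3 - <<'E'
from h import *
e=np.array([.627,.779,0])
im=snap("q2");s=r.observe();p=np.array(s["eef_pos"]);print(p,s["ft_force"])
stick(im["side"],p-[0,0,.006],e)
E
```

```text
[0.66909775 0.30625903 0.14741813] [ 0.68082766 -0.37481323 -0.93661695]
stick 105 [252. 229.] [251. 245.] theta 91.09572329565803 rel 7.187829329232101 -44.18315408101464
stick 14 [252. 229.] [263. 240.] theta 77.04904742915042 rel -32.481271173997605 -48.39599163542413
```

servo_tool:
  fingers: [0,0,0,0]
  slide:
    - [0,0,-6]
    - [-6,-7,-12]
    - [-11,-14,-13]
    - [-23,-29,-14]
  twist: [0,0,0,0]

```text
time_s: 18.2
eef_pos: [0.647, 0.2779, 0.1365]
tcp_rot: [-0.0, 0.902, 0.432, 0.001]
ft_force: [0.4, -0.0, -0.4]
width: 0.0148
finger_force: 5.0
```

```bash
python3 - <<'E'
from h import *
e=np.array([.627,.779,0])
im=snap("q3");s=r.observe();p=np.array(s["eef_pos"]);print(p,s["ft_force"])
stick(im["side"],p-[0,0,.006],e)
E
```

```text
[0.64635451 0.27525818 0.13650965] [ 0.87672445 -0.40528521 -0.75854399]
stick 121 [264. 226.] [263. 241.] theta 93.49068244815649 rel 6.650813679097675 -42.61957037122427
stick 6 [264. 226.] [275. 242.] theta 101.63295586283651 rel -35.11382644050864 -66.61240912700266
```

servo_tool:
  fingers: [0,0,0,0]
  slide:
    - [12,14,0]
    - [23,29,0]
    - [23,29,-4]
    - [23,29,-6]
  twist: [0,0,0,0]

```text
time_s: 18.8
eef_pos: [0.6702, 0.3073, 0.1308]
tcp_rot: [-0.0, 0.902, 0.432, 0.001]
ft_force: [-1.4, 0.4, 6.1]
width: 0.0148
finger_force: 5.0
```

servo_tool:
  fingers: [0,0]
  slide:
    - [0,0,-2]
    - [0,0,-4]
  twist: [0,0]

```text
time_s: 19.05
eef_pos: [0.6704, 0.3071, 0.1274]
tcp_rot: [-0.0, 0.902, 0.432, 0.001]
ft_force: [-0.9, 1.6, 5.6]
width: 0.0148
finger_force: 5.0
```

servo_tool:
  fingers: [0,0]
  slide:
    - [0,0,-2]
    - [0,0,-4]
  twist: [0,0]

```text
time_s: 19.3
eef_pos: [0.6704, 0.307, 0.1234]
tcp_rot: [-0.0, 0.902, 0.432, 0.001]
ft_force: [-0.3, 0.4, 5.0]
width: 0.0147
finger_force: 5.0
```

servo_tool:
  fingers: [0,0]
  slide:
    - [0,0,-2]
    - [0,0,-4]
  twist: [0,0]

```text
time_s: 19.55
eef_pos: [0.6705, 0.307, 0.1194]
tcp_rot: [-0.0, 0.902, 0.432, 0.001]
ft_force: [-1.1, 1.4, 5.5]
width: 0.0148
finger_force: 5.0
```

servo_tool:
  fingers: [0,0,0,0,0]
  slide:
    - [-4,-5,0]
    - [-8,-9,0]
    - [-14,-17,0]
    - [-19,-24,0]
    - [-31,-39,-1]
  twist: [0,0,0,0,0]

```text
time_s: 20.18
eef_pos: [0.6384, 0.2674, 0.1165]
tcp_rot: [0.0, 0.902, 0.432, -0.0]
ft_force: [0.9, -0.4, -0.7]
width: 0.0151
finger_force: 5.0
```

```bash
python3 - <<'E'
from h import *
e=np.array([.627,.779,0])
im=snap("q4");s=r.observe();p=np.array(s["eef_pos"]);print(p,s["ft_force"])
stick(im["side"],p-[0,0,.006],e)
E
```

```text
[0.63731607 0.26479043 0.11624025] [-0.51944374 -0.36841939  1.23140363]
stick 119 [269. 231.] [261. 243.] theta 79.6200173981732 rel 28.752431918921705 -22.953333359401224
stick 18 [269. 231.] [271. 251.] theta 112.86178609827822 rel -3.2841091751246316 -63.978730395012754
```

```bash
python3 - <<'E'
from h import *
e=np.array([.627,.779,0]);n=np.array([-.779,.627,0])
im=cv2.imread("pics/q4_side.png");h=cv2.cvtColor(im,cv2.COLOR_BGR2HSV)
G=np.array([.6375,.2655,.1103])
for y in range(228,268,3):
    xs=[x for x in range(225,300) if 10<h[y,x,0]<17 and h[y,x,1]>125 and h[y,x,2]>60]
    print(y,xs[:1],xs[-1:],len(xs),[(x,tuple(map(int,h[y,x]))) for x in range(245,285,6)])
# predicted outline for several theta with base edge fixed at mat+28e
B=np.array([.651,.283,.004])
for t in(40,60,80):
    c,s=np.cos(np.radians(t)),np.sin(np.radians(t));X=c*e+[0,0,-s];Z=s*e+[0,0,c]
    print(t,np.round(px("side",[B+X*(a-28)+Z*b for a,b in((-115,40),(-40,40),(-35,55),(35,55),(-28,0),(28,0))])).tolist())
E
```

```text
228 [240] [279] 25 [(245, (16, 134, 160)), (251, (16, 138, 155)), (257, (16, 135, 149)), (263, (14, 144, 145)), (269, (19, 14, 151)), (275, (18, 20, 129)), (281, (16, 63, 101))]
231 [240] [279] 27 [(245, (16, 134, 158)), (251, (16, 133, 155)), (257, (16, 143, 82)), (263, (14, 160, 155)), (269, (17, 16, 147)), (275, (16, 22, 128)), (281, (15, 61, 101))]
234 [239] [280] 30 [(245, (17, 140, 155)), (251, (16, 135, 153)), (257, (16, 140, 84)), (263, (14, 160, 153)), (269, (18, 17, 146)), (275, (17, 17, 137)), (281, (15, 115, 95))]
237 [237] [299] 52 [(245, (16, 134, 154)), (251, (16, 138, 144)), (257, (15, 136, 146)), (263, (14, 159, 143)), (269, (18, 22, 151)), (275, (15, 108, 92)), (281, (16, 147, 87))]
240 [225] [299] 70 [(245, (16, 135, 153)), (251, (16, 140, 144)), (257, (16, 132, 154)), (263, (14, 164, 123)), (269, (14, 65, 106)), (275, (16, 154, 88)), (281, (16, 141, 85))]
243 [225] [299] 74 [(245, (16, 137, 147)), (251, (16, 138, 144)), (257, (16, 139, 149)), (263, (14, 155, 110)), (269, (15, 145, 95)), (275, (16, 137, 93)), (281, (15, 133, 86))]
246 [225] [299] 67 [(245, (16, 137
[... 1021 characters left out ...]
, (281, (16, 132, 151))]
264 [225] [299] 48 [(245, (17, 121, 167)), (251, (17, 118, 177)), (257, (17, 119, 171)), (263, (17, 125, 133)), (269, (17, 125, 133)), (275, (16, 132, 93)), (281, (17, 128, 157))]
267 [225] [299] 52 [(245, (17, 119, 173)), (251, (17, 122, 169)), (257, (17, 121, 165)), (263, (17, 124, 115)), (269, (16, 129, 107)), (275, (15, 137, 91)), (281, (15, 133, 148))]
40 [[189489.0, -453847.0], [744.0, -1596.0], [274.0, 542.0], [622.0, 384.0], [-3515.0, 6339.0], [264.0, 269.0]]
60 [[334.0, 77.0], [319.0, 747.0], [404.0, 714.0], [707.0, 187.0], [22092.0, -59720.0], [264.0, 269.0]]
80 [[360.0, 744.0], [471.0, 636.0], [536.0, 536.0], [770.0, -27.0], [282.0, 440.0], [264.0, 269.0]]
```

servo_tool:
  fingers: [0,0,0,0,0]
  slide:
    - [-6,-8,-1]
    - [-12,-15,-3]
    - [-18,-22,-6]
    - [-23,-29,-10]
    - [-28,-35,-15]
  twist: [0,0,0,0,0]

```text
time_s: 20.9
eef_pos: [0.6107, 0.2321, 0.1019]
tcp_rot: [0.0, 0.902, 0.432, -0.0]
ft_force: [-1.1, -2.0, 3.2]
width: 0.0146
finger_force: 5.0
```

```bash
python3 - <<'E'
from h import *
e=np.array([.627,.779,0]);n=np.array([-.779,.627,0])
im=snap("q5");s=r.observe();p=np.array(s["eef_pos"]);print(p,s["ft_force"],s["width"])
G=p-[0,0,.006];print(px("side",[G]))
stick(im["side"],G,e)
B=np.array([.651,.283,.004])
for t in(20,40,60,80):
    c,s=np.cos(np.radians(t)),np.sin(np.radians(t));X=c*e+[0,0,-s];Z=s*e+[0,0,c]
    print(t,np.round(px("side",[B+(X*(a-28)+Z*b)/1e3 for a,b in((-115,40),(-40,40),(-35,55),(35,55),(-28,0),(28,0))])).tolist())
h=cv2.cvtColor(im["side"],cv2.COLOR_RGB2HSV)
for y in range(225,262,3): print(y,[x for x in range(230,310) if 12<h[y,x,0]<15 and h[y,x,1]>150 and h[y,x,2]>95])
E
```

```text
[0.61004629 0.23135783 0.10138164] [-1.85745351 -2.01656118  3.51974954] 0.014471508279767682
[[281.26678361 228.76776329]]
stick 77 [281. 229.] [270. 238.] theta 40.100947873889865 rel 40.81550317229086 -8.582627963695868
stick 22 [281. 229.] [289. 243.] theta 18.55299510425981 rel -24.816910015711755 -58.86572972169031
20 [[296.0, 222.0], [277.0, 241.0], [274.0, 239.0], [256.0, 258.0], [279.0, 254.0], [264.0, 269.0]]
40 [[286.0, 216.0], [270.0, 241.0], [266.0, 240.0], [251.0, 264.0], [276.0, 250.0], [264.0, 269.0]]
60 [[272.0, 216.0], [262.0, 244.0], [258.0, 246.0], [249.0, 271.0], [271.0, 249.0], [264.0, 269.0]]
80 [[257.0, 223.0], [254.0, 250.0], [250.0, 254.0], [248.0, 278.0], [266.0, 250.0], [264.0, 269.0]]
225 [275, 276, 277, 278]
228 [272, 273, 274, 275, 276, 277]
231 [270, 271, 272, 273, 274, 275, 276]
234 [270, 271, 272, 273, 274]
237 [268, 269, 270, 271, 272]
240 [266, 267, 268, 269, 270, 271]
243 [267, 268, 269]
246 []
249 []
252 []
255 []
258 []
261 []
```

servo_tool:
  fingers: [0,0,0,0,0]
  slide:
    - [-4,-5,-5]
    - [-9,-11,-12]
    - [-13,-16,-19]
    - [-17,-21,-27]
    - [-20,-25,-35]
  twist: [0,0,0,0,0]

```text
time_s: 21.62
eef_pos: [0.5906, 0.2077, 0.0661]
tcp_rot: [-0.0, 0.902, 0.432, -0.0]
ft_force: [-0.5, -0.6, -0.1]
width: 0.0147
finger_force: 5.0
```

servo_tool:
  fingers: [0,0,0]
  slide:
    - [-3,-3,-8]
    - [-5,-6,-16]
    - [-5,-6,-16]
  twist: [0,0,0]

```text
time_s: 22.0
eef_pos: [0.5856, 0.2018, 0.0501]
tcp_rot: [-0.0, 0.902, 0.432, -0.001]
ft_force: [0.2, 0.2, -0.2]
width: 0.015
finger_force: 5.0
```

```bash
python3 - <<'E'
from h import *
im=snap("q6");s=r.observe();p=np.array(s["eef_pos"]);print(p,s["ft_force"],s["width"])
print(px("side",[p-[0,0,.006]]))
h=cv2.cvtColor(im["side"],cv2.COLOR_RGB2HSV)
for y in range(225,262,3): print(y,[x for x in range(230,310) if 12<h[y,x,0]<15 and h[y,x,1]>150 and h[y,x,2]>95])
E
```

```text
[0.5861752  0.20224147 0.05093267] [-0.60254566 -0.56877746 -1.02682466] 0.015276047091654612
[[292.19460253 238.699652  ]]
225 []
228 []
231 [287, 288, 289, 290]
234 [282, 283, 284, 285, 286, 287, 288]
237 [279, 280, 281, 282, 283]
240 [275, 276, 277, 278, 279, 280, 281, 282]
243 [276, 277, 278]
246 []
249 []
252 []
255 []
258 []
261 []
```

```bash
cat >> h.py <<'E'
def ang(uv1,uv2,G,e):
    n=np.cross([0,0,1.],e);c,D=ray("side",[uv1,uv2]);P=c+D*((np.array(G)-c)@n/(D@n))[:,None];d=P[1]-P[0]
    return np.degrees(np.arctan2(-d[2],d@e)),[(round((q-G)@e*1e3),round((q-G)[2]*1e3)) for q in P]
E
python3 - <<'E'
from h import *
e=np.array([.627,.779,0]);G=np.array([.5862,.2022,.0449])
print(ang((288,232.5),(278,241),G,e),ang((272,228),(268,240),[.61,.2314,.0954],e))
print(px("side",[G+e*k/1e3 for k in(-20,10,40)]).tolist())
E
```

```text
(np.float64(12.683628775036974), [(15, 27), (51, 19)]) (np.float64(61.755168809369586), [(31, 18), (47, -11)])
[[297.4585027164369, 235.55176570820413], [289.5163560409036, 240.29525860780305], [281.3590614898763, 245.16444117168214]]
```

servo_tool:
  fingers: [0,0,0]
  slide:
    - [-1,-1,-7]
    - [-2,-2,-14]
    - [-2,-2,-16]
  twist: [0,0,0]

```text
time_s: 22.48
eef_pos: [0.5836, 0.1997, 0.0342]
tcp_rot: [-0.0, 0.902, 0.432, -0.001]
ft_force: [-1.0, 0.1, 0.7]
width: 0.0149
finger_force: 5.0
```

```bash
python3 - <<'E'
from h import *
e=np.array([.627,.779,0])
im=snap("q7");s=r.observe();p=np.array(s["eef_pos"]);print(p,s["ft_force"],s["width"])
G=p-[0,0,.006]
h=cv2.cvtColor(im["side"],cv2.COLOR_RGB2HSV)
rows=[(y,[x for x in range(255,310) if 12<h[y,x,0]<15 and h[y,x,1]>150 and h[y,x,2]>95]) for y in range(228,252)]
q=[(np.mean(x),y) for y,x in rows if len(x)>2];print(q[0],q[-1],ang(q[0],q[-1],G,e))
E
```

```text
[0.58379966 0.19994278 0.0345258 ] [-0.11557622 -0.56408435  0.76152002] 0.014402117436362664
(np.float64(290.0), 234) (np.float64(278.0), 246) (np.float64(19.092360859183895), [(11, 36), (56, 20)])
```

servo_tool:
  fingers: [30,30,30,30,30]
  slide:
    - [0,0,0]
    - [0,0,0]
    - [0,0,0]
    - [0,0,0]
    - [0,0,0]
  twist: [0,0,0,0,0]

```text
time_s: 23.2
eef_pos: [0.5841, 0.2, 0.035]
tcp_rot: [0.0, 0.902, 0.432, 0.0]
ft_force: [-0.4, -0.2, -0.3]
width: 0.0287
finger_force: 0.0
```

servo_tool:
  fingers: [30,30,30,30,30]
  slide:
    - [0,0,50]
    - [0,0,110]
    - [0,0,170]
    - [-60,-60,190]
    - [-110,-110,190]
  twist: [0,0,0,0,0]

```text
time_s: 23.82
eef_pos: [0.4969, 0.1124, 0.2245]
tcp_rot: [0.0, 0.902, 0.433, 0.002]
ft_force: [0.7, 0.2, -0.8]
width: 0.0282
finger_force: 0.0
```

servo_tool:
  fingers: [30,30,30,30,30]
  slide:
    - [-10,-60,0]
    - [0,-120,0]
    - [0,-180,0]
    - [0,-240,0]
    - [0,-300,0]
  twist: [-0.15,-0.3,-0.45,-0.6,-0.75]

```text
time_s: 24.45
eef_pos: [0.4968, -0.1889, 0.2233]
tcp_rot: [0.0, 0.998, 0.069, 0.0]
ft_force: [1.3, 0.8, -0.8]
width: 0.0282
finger_force: 0.0
```

```bash
python3 - <<'E'
from h import *
im=snap("s");s=r.observe();print(s["eef_pos"],s["tcp_rot"])
t=cv2.resize(im["top"][140:270,170:280,::-1],(400,473),interpolation=cv2.INTER_CUBIC);d=cv2.resize(im["side"][195:305,245:385,::-1],(400,473),interpolation=cv2.INTER_CUBIC)
cv2.imwrite("pics/s_c.png",np.hstack([t,d]))
E
```

```text
[ 0.49567884 -0.19540209  0.22321687] [ 2.58273079e-03  9.97867064e-01  6.52276950e-02 -2.52458411e-05]
```

View pics/s_c.png

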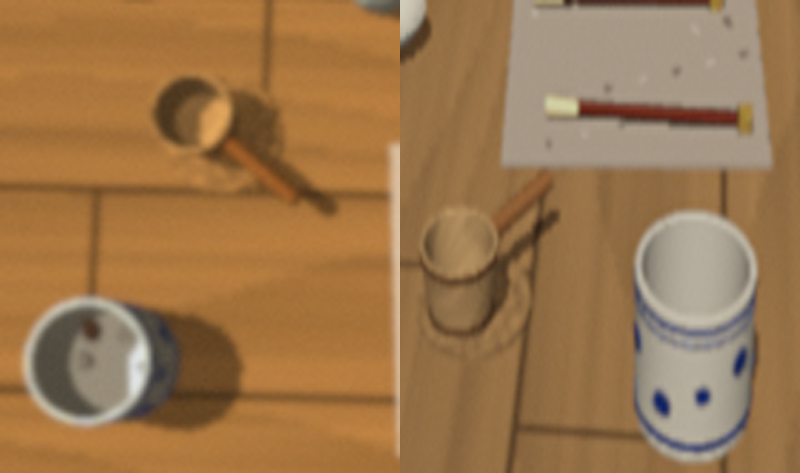

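```bash
python3 - <<'E'
from h import *
np.set_printoptions(precision=4,suppress=True)
# mat by cork mask in e_top (arm away): texture/brightness difference -> use circle fit on difference between e and a blurred wood
a=cv2.imread("pics/e_top.png");s=cv2.imread("pics/s_top.png")
m=cv2.cvtColor(a,cv2.COLOR_BGR2HSV)[155:200,208:256];print(m[::4,::4,1]);
C=cv2.HoughCircles(cv2.resize(cv2.cvtColor(a,cv2.COLOR_BGR2GRAY)[150:204,205:260],None,fx=6,fy=6,interpolation=cv2.INTER_CUBIC),cv2.HOUGH_GRADIENT,1,300,param1=60,param2=10,minRadius=85,maxRadius=110)
if C is not None:
    u=C[0,0];uv=(205+(u[0]-2.5)/6,150+(u[1]-2.5)/6);print("mat hough",uv,u[2]/6,plane("top",[uv],.004))
C=cv2.HoughCircles(cv2.resize(cv2.cvtColor(s,cv2.COLOR_BGR2GRAY)[155:190,205:245],None,fx=6,fy=6,interpolation=cv2.INTER_CUBIC),cv2.HOUGH_GRADIENT,1,300,param1=60,param2=10,minRadius=58,maxRadius=76)
if C is not None:
    u=C[0,0];uv=(205+(u[0]-2.5)/6,155+(u[1]-2.5)/6);print("cup hough",uv,u[2]/6,plane("top",[uv],.059))
print("cup eye",plane("top",[(223.1,171.1)],.059),"pot",plane("top",[(170+89*.275,140+360*.2748)],.1))
print("stick",plane("top",[(170+232*.275,140+143*.2748),(170+297*.275,140+198*.2748)],.044))
E
```

```text
[[165 165 169 167 167 167 163 171 164 165 166 171]
 [164 166 167 169 165 165 165 163 164 166 165 164]
 [165 165 169 163 164 162 164 160 165 168 163 167]
 [163 169 164 162 160 164 165 160 162 168 166 166]
 [165 166 164 163 162 161 162 160 163 162 162 165]
 [162 165 161 163 161 160 164 162 158 160 164 170]
 [165 164 164 163 161 161 163 163 161 162 165 167]
 [164 163 165 163 162 161 161 159 160 162 164 166]
 [163 165 164 162 160 161 163 161 162 166 170 167]
 [163 164 167 170 163 161 161 163 164 163 171 167]
 [166 166 167 167 161 170 165 167 163 169 166 166]
 [167 164 168 167 163 166 167 165 163 163 167 165]]
cup hough (np.float32(222.33333), np.float32(170.83333)) 9.916667 [[0.6446 0.278  0.059 ]]
cup eye [[0.6438 0.2756 0.059 ]] pot [[0.4368 0.3391 0.1   ]]
stick [[0.6216 0.2452 0.044 ]
 [0.5761 0.1882 0.044 ]]
```

servo_tool:
  fingers: [40,40,40,40,40]
  slide:
    - [35,50,0]
    - [77,102,0]
    - [77,102,-40]
    - [77,102,-90]
    - [77,102,-140]
  twist: [-0.04,-0.075,-0.075,-0.075,-0.075]

```text
time_s: 25.18
eef_pos: [0.5742, -0.0841, 0.0819]
tcp_rot: [-0.0, 0.999, 0.035, 0.001]
ft_force: [0.4, -1.0, -0.4]
width: 0.0378
finger_force: 0.0
```

```bash
cat >> h.py <<'E'
def rods(im,name,box):
    """red rod pixels in box x0,y0,x1,y1 -> fitted end pixels"""
    x0,y0,x1,y1=box;h=cv2.cvtColor(im[y0:y1,x0:x1],cv2.COLOR_RGB2HSV)
    m=(((h[...,0]<9)|(h[...,0]>172))&(h[...,1]>110)&(h[...,2]>35)&(h[...,2]<150)).astype(np.uint8)
    k,l,st,_=cv2.connectedComponentsWithStats(m,connectivity=8);out=[]
    for j in range(1,k):
        if st[j,4]<25: continue
        y,x=np.nonzero(l==j);q=np.c_[x+x0,y+y0].astype(np.float32)
        vx,vy,cx,cy=cv2.fitLine(q,cv2.DIST_HUBER,0,.01,.01).ravel();t=(q-[cx,cy])@[vx,vy]
        out.append((int(st[j,4]),[cx+vx*t.min(),cy+vy*t.min()],[cx+vx*t.max(),cy+vy*t.max()]))
    return out
E
python3 - <<'E'
from h import *
np.set_printoptions(precision=4,suppress=True)
im=snap("t");print(r.observe()["eef_pos"],r.observe()["tcp_rot"])
for c in("top","side"):
    for n in("a","t"):
        b=(270,165,370,275) if c=="top" else(275,180,380,240)
        for o in rods(cv2.imread(f"pics/{n}_{c}.png")[:,:,::-1].copy(),c,b): print(c,n,o[0],plane(c,[o[1],o[2]],.012)[:,:2].ravel())
E
```

```text
[ 0.5697 -0.0838  0.0784] [-0.0009  0.9994  0.035  -0.0052]
top a 111 [ 0.5813 -0.0921  0.431  -0.0993]
top a 118 [0.3998 0.0601 0.5525 0.059 ]
top t 114 [0.3998 0.0608 0.5526 0.0586]
side a 145 [ 0.5846 -0.0918  0.4289 -0.1015]
side a 169 [0.5563 0.0572 0.3983 0.0588]
side t 143 [ 0.5844 -0.0905  0.4289 -0.1025]
side t 169 [0.5563 0.0572 0.3982 0.0591]
```

servo_tool:
  fingers: [40,40,40]
  slide:
    - [0,-9,-20]
    - [0,-9,-42]
    - [0,-9,-42]
  twist: [0,0,0]

```text
time_s: 25.65
eef_pos: [0.5739, -0.0948, 0.0411]
tcp_rot: [0.0, 0.999, 0.034, -0.0]
ft_force: [0.4, 0.2, 0.7]
width: 0.0375
finger_force: 0.0
```

servo_tool:
  fingers: [40,40,0,0,0]
  slide:
    - [0,2,-10]
    - [0,2,-10]
    - [0,2,-10]
    - [0,2,-10]
    - [0,2,-10]
  twist: [0,0,0,0,0]
  squeeze: 12

```text
time_s: 26.28
eef_pos: [0.5741, -0.0921, 0.0313]
tcp_rot: [0.0, 0.999, 0.034, 0.0]
ft_force: [0.2, -0.6, 0.9]
width: 0.0114
finger_force: 12.1
```

servo_tool:
  fingers: [0,0,0,0,0]
  slide:
    - [0,0,0]
    - [0,0,30]
    - [0,0,90]
    - [0,0,150]
    - [0,0,210]
  twist: [0,0,0,0,0]

```text
time_s: 26.9
eef_pos: [0.5736, -0.0921, 0.243]
tcp_rot: [0.0, 0.999, 0.034, -0.0]
ft_force: [1.1, 1.1, -1.1]
width: 0.0113
finger_force: 12.0
```

```bash
python3 - <<'E'
from h import *
np.set_printoptions(precision=4,suppress=True)
im=snap("u");s=r.observe();p=np.array(s["eef_pos"]);print(p,s["width"],s["finger_force"])
g=px("side",[p+[0,0,-.0185]])[0];print(g)
e=np.array([.998,.056,0])
for o in rods(im["side"],"side",(270,100,390,240)): print(o[0],np.round(o[1:]).tolist(),ang(o[1],o[2],p-[0,0,.0185],e))
E
```

```text
[ 0.578  -0.0928  0.2479] 0.011206239563831015 11.98045089840889
[304.3697 130.7211]
155 [[308.0, 130.0], [353.0, 130.0]] (np.float64(179.95560645527596), [(-11, 3), (-145, 3)])
168 [[308.0, 220.0], [362.0, 222.0]] (np.float64(177.4773997738654), [(-9, -316), (-186, -324)])
```

servo_tool:
  fingers: [0,0,0,0,0]
  slide:
    - [-15,-36,5]
    - [-30,-72,10]
    - [-45,-108,20]
    - [-60,-144,20]
    - [-73,-178,20]
  twist: [-0.12,-0.24,-0.36,-0.48,-0.592]

```text
time_s: 27.62
eef_pos: [0.4998, -0.2712, 0.2604]
tcp_rot: [0.0, 0.965, -0.261, -0.0]
ft_force: [0.5, 0.5, 0.1]
width: 0.0119
finger_force: 12.0
```

servo_tool:
  fingers: [0,0,0,0]
  slide:
    - [0,0,0]
    - [0,0,0]
    - [0,0,0]
    - [0,0,0]
  twist: [0,0,0,0]
  squeeze: 3

```text
time_s: 28.12
eef_pos: [0.5014, -0.269, 0.2609]
tcp_rot: [-0.0, 0.966, -0.258, -0.0]
ft_force: [-0.1, 0.3, -0.9]
width: 0.0118
finger_force: 3.0
```

```bash
python3 - <<'E'
from h import *
np.set_printoptions(precision=4,suppress=True)
im=snap("v");s=r.observe();p=np.array(s["eef_pos"]);print(p,s["tcp_rot"],s["width"],s["finger_force"])
e=np.array([.866,-.5,0])
for o in rods(im["side"],"side",(310,60,400,180)): print(o[0],np.round(o[1:]).tolist(),ang(o[1],o[2],p-[0,0,.0185],e))
E
```

```text
[ 0.5012 -0.2695  0.261 ] [-0.0001  0.9661 -0.258  -0.    ] 0.011744425691352109 3.015643769522285
31 [[345.0, 111.0], [346.0, 94.0]] (np.float64(-90.91529475277044), [(-49, -6), (-49, 52)])
28 [[365.0, 111.0], [365.0, 94.0]] (np.float64(-88.34295681442333), [(-119, 9), (-117, 65)])
28 [[374.0, 112.0], [375.0, 95.0]] (np.float64(-90.63551532678062), [(-152, 13), (-152, 69)])
31 [[384.0, 112.0], [385.0, 94.0]] (np.float64(-89.96963462505896), [(-185, 21), (-185, 79)])
29 [[355.0, 111.0], [356.0, 97.0]] (np.float64(-89.68666749275187), [(-84, 2), (-84, 49)])
90 [[332.0, 110.0], [340.0, 148.0]] (np.float64(105.2609711325976), [(4, -13), (-31, -142)])
```

servo_tool:
  fingers: [0,0,0,0]
  slide:
    - [1,-1,-20]
    - [1,-1,-40]
    - [1,-1,-48]
    - [1,-1,-50]
  twist: [-0.01,-0.01,-0.01,-0.01]

```text
time_s: 28.72
eef_pos: [0.5031, -0.2716, 0.2118]
tcp_rot: [0.0, 0.965, -0.263, 0.001]
ft_force: [1.6, -0.8, 3.8]
width: 0.0112
finger_force: 3.0
```

```bash
python3 - <<'E'
from h import *
im=snap("w");s=r.observe();p=np.array(s["eef_pos"]);print(p,s["ft_force"],s["width"],s["finger_force"])
e=np.array([.866,-.5,0])
for o in rods(im["side"],"side",(310,100,344,180)): print(o[0],np.round(o[1:]).tolist(),ang(o[1],o[2],p-[0,0,.0185],e))
E
```

```text
[ 0.50277972 -0.27152831  0.21191798] [ 0.88933161 -0.84122568  4.00092099] 0.011873354583655064 2.998652122914791
76 [[330.0, 123.0], [340.0, 160.0]] (np.float64(107.7954203309931), [(7, -11), (-34, -138)])
```

servo_tool:
  fingers: [0,0,0,0,0]
  slide:
    - [11,-6,-6]
    - [22,-13,-12]
    - [34,-20,-19]
    - [44,-26,-27]
    - [54,-31,-35]
  twist: [0,0,0,0,0]

```text
time_s: 29.45
eef_pos: [0.556, -0.3023, 0.1747]
tcp_rot: [-0.0, 0.965, -0.264, -0.001]
ft_force: [-0.1, -0.1, -0.6]
width: 0.0116
finger_force: 3.0
```

```bash
python3 - <<'E'
from h import *
im=snap("w2");s=r.observe();p=np.array(s["eef_pos"]);print(p,s["ft_force"],s["width"],s["finger_force"])
e=np.array([.866,-.5,0])
for o in rods(im["side"],"side",(300,100,344,180)): print(o[0],np.round(o[1:]).tolist(),ang(o[1],o[2],p-[0,0,.0185],e))
E
```

```text
[ 0.55627937 -0.30212669  0.17437866] [-0.60946695  0.32587095  0.70436487] 0.011543273219066652 2.9959098994731903
79 [[316.0, 129.0], [337.0, 161.0]] (np.float64(132.5957794120555), [(4, -10), (-86, -107)])
```

servo_tool:
  fingers: [0,0,0]
  slide:
    - [5,-3,-4]
    - [9,-5,-8]
    - [9,-5,-8]
  twist: [0,0,0]

```text
time_s: 29.92
eef_pos: [0.5651, -0.307, 0.1679]
tcp_rot: [-0.0, 0.965, -0.263, -0.0]
ft_force: [0.2, 0.7, 0.4]
width: 0.0116
finger_force: 3.0
```

servo_tool:
  fingers: [10,20,30,30,30]
  slide:
    - [0,0,0]
    - [0,0,0]
    - [0,0,0]
    - [0,0,0]
    - [0,0,0]
  twist: [0,0,0,0,0]

```text
time_s: 30.55
eef_pos: [0.565, -0.3072, 0.1681]
tcp_rot: [0.0, 0.965, -0.263, 0.0]
ft_force: [0.7, -0.1, -0.2]
width: 0.0281
finger_force: 0.0
```

servo_tool:
  fingers: [30,30,30,30,30]
  slide:
    - [0,0,40]
    - [0,0,90]
    - [-20,60,90]
    - [-40,120,90]
    - [-60,180,90]
  twist: [0,0,0,0,0]

```text
time_s: 31.18
eef_pos: [0.505, -0.1274, 0.2583]
tcp_rot: [-0.0, 0.965, -0.264, 0.0]
ft_force: [0.9, -0.9, 0.2]
width: 0.0281
finger_force: 0.0
```

```bash
python3 - <<'E'
from h import *
np.set_printoptions(precision=4,suppress=True)
im=snap("x");s=r.observe();p=np.array(s["eef_pos"]);print(p,s["tcp_rot"],s["width"])
S=[];
for o in rods(im["side"],"side",(290,100,344,180)): print("side",o[0],np.round(o[1:],1).tolist(),ang(o[1],o[2],[.4666,-.2498,.032],np.array([.866,-.5,0])))
for o in rods(im["top"],"top",(380,180,470,270)): print("top",o[0],np.round(o[1:],1).tolist())
for o in rods(im["side"],"side",(275,185,385,245)): print("A side",o[0],plane("side",[o[1],o[2]],.012)[:,:2].ravel())
O=np.array([.5005,-.3271,0]);
F=np.array([.4666,-.2498,.032]);D=np.array([.866,-.5,1])*.7071
print("exp",px("top",[F+D*.014,F+D*.178]).tolist(),px("side",[F+D*.014,F+D*.178]).tolist())
E
```

```text
[ 0.5038 -0.1215  0.2581] [-0.0021  0.9659 -0.2588 -0.0017] 0.028265749845675075
side 77 [[309.5, 126.4000015258789], [337.5, 161.39999389648438]] (np.float64(138.65381536223148), [(132, 118), (17, 16)])
A side 170 [0.5563 0.0571 0.3982 0.0589]
exp [[395.8773062863083, 230.59423019868754], [425.6828643383328, 193.816837952789]] [[339.1381551093599, 163.46230361753683], [311.02253453878285, 124.58687176669021]]
```

servo_tool:
  fingers: [40,40,40,40,40]
  slide:
    - [10,45,0]
    - [20,90,0]
    - [30,135,0]
    - [40,180,0]
    - [40,180,-40]
  twist: [0.13,0.26,0.39,0.515,0.515]

```text
time_s: 31.9
eef_pos: [0.5493, 0.0555, 0.22]
tcp_rot: [-0.002, 1.0, -0.006, 0.004]
ft_force: [0.9, -0.7, -0.3]
width: 0.0377
finger_force: 0.0
```

servo_tool:
  fingers: [40,40,40,40,40]
  slide:
    - [0,0,-50]
    - [0,0,-100]
    - [0,0,-150]
    - [0,0,-170]
    - [0,0,-170]
  twist: [0,0,0,0,0]

```text
time_s: 32.52
eef_pos: [0.5449, 0.0499, 0.0465]
tcp_rot: [0.0, 1.0, -0.009, -0.001]
ft_force: [1.1, -0.7, 0.3]
width: 0.0376
finger_force: 0.0
```

servo_tool:
  fingers: [40,40,40]
  slide:
    - [0,8,0]
    - [0,8,-15]
    - [0,8,-15]
  twist: [0.01,0.01,0.01]

```text
time_s: 32.9
eef_pos: [0.5452, 0.0589, 0.0326]
tcp_rot: [0.0, 1.0, -0.004, -0.0]
ft_force: [0.2, 0.2, 1.0]
width: 0.0375
finger_force: 0.0
```

servo_tool:
  fingers: [0,0,0,0]
  slide:
    - [0,0,0]
    - [0,0,0]
    - [0,0,0]
    - [0,0,0]
  twist: [0,0,0,0]
  squeeze: 12

```text
time_s: 33.4
eef_pos: [0.5458, 0.0587, 0.0332]
tcp_rot: [-0.0, 1.0, -0.004, 0.0]
ft_force: [0.1, -0.1, 0.2]
width: 0.0113
finger_force: 12.0
```

servo_tool:
  fingers: [0,0,0,0,0]
  slide:
    - [0,0,10]
    - [0,0,50]
    - [0,0,110]
    - [0,0,170]
    - [0,0,230]
  twist: [0,0,0,0,0]

```text
time_s: 34.02
eef_pos: [0.5452, 0.0587, 0.2657]
tcp_rot: [-0.0, 1.0, -0.004, 0.0]
ft_force: [0.8, 0.2, -0.2]
width: 0.0115
finger_force: 12.0
```

```bash
python3 - <<'E'
from h import *
im=snap("y");s=r.observe();p=np.array(s["eef_pos"]);print(p,s["tcp_rot"],s["width"],s["finger_force"])
for o in rods(im["side"],"side",(270,90,390,240)): print(o[0],np.round(o[1:]).tolist(),ang(o[1],o[2],p-[0,0,.0185],np.array([1.,0,0])))
for o in rods(im["top"],"top",(380,180,470,270)): print("top",o[0],np.round(o[1:],1).tolist())
E
```

```text
[0.54955253 0.05920782 0.27034402] [-0.00105003  0.99996717 -0.00420744  0.00684513] 0.011871898992746183 11.999853104352951
33 [[326.0, 110.0], [327.0, 93.0]] (np.float64(-92.10625649287938), [(-42, 103), (-44, 150)])
30 [[346.0, 111.0], [346.0, 94.0]] (np.float64(-90.18410774057091), [(-93, 102), (-93, 148)])
26 [[365.0, 111.0], [365.0, 95.0]] (np.float64(-89.63540155092359), [(-143, 103), (-142, 147)])
27 [[374.0, 112.0], [375.0, 95.0]] (np.float64(-88.9440155115579), [(-168, 101), (-167, 148)])
31 [[384.0, 112.0], [385.0, 94.0]] (np.float64(-89.66229881047123), [(-193, 102), (-192, 151)])
30 [[355.0, 111.0], [356.0, 96.0]] (np.float64(-91.1523163697779), [(-118, 103), (-119, 144)])
192 [[313.0, 145.0], [364.0, 149.0]] (np.float64(176.88777825826583), [(-8, 3), (-146, -4)])
top 30 [[399.79998779296875, 222.89999389648438], [414.3999938964844, 204.3000030517578]]
```

servo_tool:
  fingers: [0,0,0,0,0]
  slide:
    - [-10,-40,10]
    - [-20,-80,10]
    - [-30,-120,10]
    - [-40,-160,10]
    - [-50,-200,10]
  twist: [-0.1,-0.2,-0.3,-0.4,-0.515]

```text
time_s: 34.75
eef_pos: [0.4947, -0.1423, 0.2729]
tcp_rot: [-0.0, 0.966, -0.26, -0.0]
ft_force: [-0.3, -0.9, -0.7]
width: 0.0114
finger_force: 12.0
```

servo_tool:
  fingers: [0,0,0,0,0]
  slide:
    - [-10,-45,0]
    - [-20,-90,0]
    - [-30,-135,0]
    - [-40,-180,0]
    - [-44,-214,0]
  twist: [0,0,0,0,0]

```text
time_s: 35.38
eef_pos: [0.4501, -0.3571, 0.2728]
tcp_rot: [0.0, 0.966, -0.26, -0.0]
ft_force: [-0.3, 1.5, -0.1]
width: 0.0115
finger_force: 12.0
```

servo_tool:
  fingers: [0,0,0,0]
  slide:
    - [0,0,0]
    - [0,0,0]
    - [0,0,0]
    - [0,0,0]
  twist: [0,0,0,0]
  squeeze: 3

```text
time_s: 35.88
eef_pos: [0.4522, -0.3542, 0.2732]
tcp_rot: [-0.0, 0.966, -0.258, 0.0]
ft_force: [-0.7, 0.8, 0.8]
width: 0.0004
finger_force: 0.0
```

```bash
python3 - <<'E'
from h import *
im=snap("z");s=r.observe();p=np.array(s["eef_pos"]);print(p,s["tcp_rot"],s["width"],s["finger_force"])
G=p-[0,0,.0185];e=np.array([.866,-.5,0]);g=px("side",[G])[0];print(g)
for o in rods(im["side"],"side",(300,int(g[1]),400,180)): print(o[0],np.round(o[1:]).tolist(),ang(o[1],o[2],G,e))
E
```

```text
[ 0.45203226 -0.35459206  0.27321199] [-3.39199650e-05  9.66125692e-01 -2.58071931e-01  1.57928686e-04] 0.0008303846082149816 0.0
[348.24326163  94.37972976]
32 [[326.0, 111.0], [327.0, 94.0]] (np.float64(-92.56812690444676), [(89, -79), (86, -16)])
31 [[355.0, 111.0], [356.0, 95.0]] (np.float64(-91.29713719690514), [(-29, -54), (-30, 4)])
28 [[375.0, 112.0], [375.0, 94.0]] (np.float64(-88.39096793021282), [(-104, -41), (-102, 22)])
32 [[384.0, 112.0], [385.0, 94.0]] (np.float64(-90.56581541704524), [(-137, -33), (-138, 29)])
27 [[345.0, 111.0], [346.0, 97.0]] (np.float64(-90.8141597020266), [(9, -62), (8, -11)])
105 [[318.0, 121.0], [354.0, 139.0]] (np.float64(168.60688208303065), [(124, -127), (-27, -158)])
78 [[310.0, 126.0], [338.0, 162.0]] (np.float64(138.39564367939462), [(160, -155), (36, -265)])
```

servo_tool:
  fingers: [40,40,40]
  slide:
    - [0,60,40]
    - [0,120,40]
    - [0,180,40]
  twist: [0,0,0]

```text
time_s: 36.35
eef_pos: [0.452, -0.1766, 0.3138]
tcp_rot: [-0.0, 0.966, -0.259, 0.001]
ft_force: [0.2, 0.6, -0.2]
width: 0.0271
finger_force: 0.0
```

servo_tool:
  fingers: [40,40,40]
  slide:
    - [0,60,0]
    - [0,100,0]
    - [0,100,0]
  twist: [0,0,0]

```text
time_s: 36.72
eef_pos: [0.4518, -0.0748, 0.3133]
tcp_rot: [-0.001, 0.967, -0.255, 0.0]
ft_force: [0.0, 0.5, 0.9]
width: 0.0372
finger_force: 0.0
```

```bash
python3 - <<'E'
from h import *
np.set_printoptions(precision=4,suppress=True)
im=snap("A1");s=r.observe();print(s["eef_pos"])
T=rods(im["top"],"top",(370,170,480,290));S=rods(im["side"],"side",(290,114,400,200))
for o in T: print("top",o[0],np.round(o[1:],1).tolist())
for o in S: print("side",o[0],np.round(o[1:],1).tolist())
for t in T:
  for q in S:
    for a,b in((1,2),(2,1)):
        x=tri(t[1],q[a]);y=tri(t[2],q[b])
        if x[1]<.02 and y[1]<.02: print(x,y,np.linalg.norm(x[0]-y[0]))
h=cv2.cvtColor(im["top"],cv2.COLOR_RGB2HSV)
E
```

```text
[ 0.4517 -0.0787  0.3132]
top 43 [[403.79998779296875, 217.8000030517578], [422.8999938964844, 193.89999389648438]]
top 40 [[424.5, 244.60000610351562], [441.8999938964844, 225.0]]
side 54 [[324.79998779296875, 117.30000305175781], [335.8999938964844, 130.10000610351562]]
side 76 [[309.5, 126.5999984741211], [337.5, 161.60000610351562]]
```

```bash
python3 - <<'E'
from h import *
D=np.array([.866,-.5,1])*.7071
for F in([.4666,-.2498,.032],[.4166,-.3364,.032]):
    F=np.array(F);Q=[F+D*k for k in(.0,.014,.178,.21)]
    print(np.round(px("top",Q),1).tolist(),np.round(px("side",Q),1).tolist())
im={c:cv2.imread(f"pics/A1_{c}.png")[:,:,::-1].copy() for c in("top","side")}
# pale horn / brass masks near the rest
for c,b in(("top",(380,165,480,280)),("side",(285,95,370,180))):
    x0,y0,x1,y1=b;h=cv2.cvtColor(im[c][y0:y1,x0:x1],cv2.COLOR_RGB2HSV)
    for nm,m in(("horn",(h[...,0]>22)&(h[...,0]<38)&(h[...,2]>150)&(h[...,1]>40)),("brass",(h[...,0]>17)&(h[...,0]<26)&(h[...,1]>150)&(h[...,2]>110))):
        k,l,st,ce=cv2.connectedComponentsWithStats(m.astype(np.uint8))
        print(c,nm,[(int(st[j,4]),np.round(ce[j]+[x0,y0],1).tolist()) for j in range(1,k) if st[j,4]>5])
E
```

```text
[[393.6, 233.4], [395.9, 230.6], [425.7, 193.8], [432.2, 185.8]] [[341.5, 166.8], [339.1, 163.5], [311.0, 124.6], [305.5, 117.0]]
[[421.4, 250.3], [424.0, 247.6], [456.6, 212.4], [463.7, 204.8]] [[356.2, 156.1], [353.9, 152.9], [326.9, 115.6], [321.7, 108.3]]
top horn []
top brass []
side horn [(25, [322.0, 111.7]), (23, [305.3, 121.5])]
side brass [(11, [354.5, 154.2]), (8, [340.0, 163.6])]
```

servo_tool:
  fingers: [30,30,30,30,30]
  slide:
    - [22,-45,0]
    - [44,-90,0]
    - [66,-135,0]
    - [88,-180,-30]
    - [110,-228,-53]
  twist: [0,0,0,0,0]

```text
time_s: 37.45
eef_pos: [0.5613, -0.3099, 0.259]
tcp_rot: [0.0, 0.966, -0.26, -0.0]
ft_force: [0.1, -0.3, 0.8]
width: 0.0279
finger_force: 0.0
```

```bash
cat >> h.py <<'E'
def pot(im,guess=(193,239)):
    x0,y0=int(guess[0])-32,int(guess[1])-32
    g=cv2.cvtColor(np.ascontiguousarray(im[y0:y0+64,x0:x0+64]),cv2.COLOR_RGB2GRAY)
    C=cv2.HoughCircles(cv2.resize(g,None,fx=6,fy=6,interpolation=cv2.INTER_CUBIC),cv2.HOUGH_GRADIENT,1,400,param1=80,param2=12,minRadius=96,maxRadius=114)
    u=C[0,0];uv=(x0+(u[0]-2.5)/6,y0+(u[1]-2.5)/6);return np.round(uv,1),u[2]/6,plane("top",[uv],.1)[0]
E
python3 - <<'E'
from h import *
s=r.observe();print(s["eef_pos"],s["tcp_rot"],np.round(s["qpos"],2))
for n in("a","s","A1"): print(pot(cv2.imread(f"pics/{n}_top.png")))
im=snap("B1");print(pot(im["top"]))
E
```

```text
[ 0.5613268  -0.30986389  0.25896523] [ 3.80936349e-04  9.65654745e-01 -2.59828323e-01 -1.00153435e-04] [ 0.34  0.6   0.2   1.51 -0.13  1.05 -1.53]
(array([194., 239.], dtype=float32), np.float32(16.166666), array([0.43656632, 0.34042276, 0.1       ]))
(array([194.8, 239. ], dtype=float32), np.float32(16.083334), array([0.43662774, 0.33799672, 0.1       ]))
(array([194.8, 239. ], dtype=float32), np.float32(16.216667), array([0.43662774, 0.33799672, 0.1       ]))
(array([195. , 239.3], dtype=float32), np.float32(16.1), array([0.43568327, 0.33746366, 0.1       ]))
```

servo_tool:
  fingers: [30,30,30,30]
  slide:
    - [0,5,-40]
    - [0,5,-80]
    - [0,5,-111]
    - [0,5,-111]
  twist: [0,0,0,0]

```text
time_s: 38.05
eef_pos: [0.5594, -0.3015, 0.147]
tcp_rot: [-0.0, 0.966, -0.259, -0.003]
ft_force: [-0.9, -0.3, 1.1]
width: 0.0285
finger_force: 0.0
```

servo_tool:
  fingers: [0,0,0,0]
  slide:
    - [0,0,0]
    - [0,0,0]
    - [0,0,0]
    - [0,0,0]
  twist: [0,0,0,0]
  squeeze: 15

```text
time_s: 38.55
eef_pos: [0.5631, -0.3016, 0.1505]
tcp_rot: [0.0, 0.966, -0.259, 0.002]
ft_force: [1.7, 0.2, 5.8]
width: 0.0115
finger_force: 15.0
```

servo_tool:
  fingers: [0,0,0,0]
  slide:
    - [0,0,20]
    - [0,0,60]
    - [0,0,110]
    - [0,0,150]
  twist: [0,0,0,0]

```text
time_s: 39.05
eef_pos: [0.5611, -0.3019, 0.3008]
tcp_rot: [0.0, 0.966, -0.259, 0.0]
ft_force: [1.5, -1.1, -0.5]
width: 0.0114
finger_force: 15.0
```

```bash
python3 - <<'E'
from h import *
im=snap("B2");s=r.observe();p=np.array(s["eef_pos"]);print(p,s["tcp_rot"],s["width"],s["finger_force"])
G=p-[0,0,.006];e=np.array([.866,-.5,0])
for o in rods(im["side"],"side",(295,50,400,180)):
    if o[0]>40: print(o[0],np.round(o[1:]).tolist(),ang(o[1],o[2],G,e))
h=cv2.cvtColor(im["side"][95:180,285:370],cv2.COLOR_RGB2HSV)
m=(h[...,0]>17)&(h[...,0]<26)&(h[...,1]>150)&(h[...,2]>110);k,l,st,ce=cv2.connectedComponentsWithStats(m.astype(np.uint8))
print([(int(st[j,4]),np.round(ce[j]+[285,95],1).tolist()) for j in range(1,k) if st[j,4]>4])
E
```

```text
[ 0.56327177 -0.30320275  0.30392153] [ 0.00128117  0.96591739 -0.25881488  0.00410048] 0.011746078455219326 14.971257001161575
158 [[315.0, 89.0], [339.0, 118.0]] (np.float64(138.28146396038548), [(-4, -10), (-96, -92)])
64 [[325.0, 117.0], [336.0, 130.0]] (np.float64(139.76774792037762), [(-43, -99), (-86, -135)])
[(31, [341.0, 121.2]), (9, [354.2, 154.2])]
```

servo_tool:
  fingers: [0,0,0,0,0]
  slide:
    - [-5,48,10]
    - [-10,96,10]
    - [-15,144,10]
    - [-20,192,10]
    - [-25,240,10]
  twist: [0.15,0.3,0.45,0.6,0.75]

```text
time_s: 39.78
eef_pos: [0.5354, -0.0601, 0.308]
tcp_rot: [0.0, 0.993, 0.116, -0.001]
ft_force: [0.3, -0.2, -0.1]
width: 0.0114
finger_force: 15.0
```

servo_tool:
  fingers: [0,0,0,0,0]
  slide:
    - [-5,48,0]
    - [-10,96,0]
    - [-20,144,0]
    - [-30,192,0]
    - [-40,240,0]
  twist: [0.15,0.3,0.45,0.6,0.76]

```text
time_s: 40.4
eef_pos: [0.4956, 0.1793, 0.308]
tcp_rot: [0.0, 0.88, 0.476, -0.001]
ft_force: [-0.1, -0.1, 0.1]
width: 0.0117
finger_force: 15.0
```

servo_tool:
  fingers: [0,0,0,0,0]
  slide:
    - [-10,45,0]
    - [-25,95,0]
    - [-40,140,0]
    - [-60,190,0]
    - [-73,230,0]
  twist: [0.15,0.3,0.45,0.6,0.76]

```text
time_s: 41.02
eef_pos: [0.422, 0.4099, 0.3079]
tcp_rot: [-0.0, 0.64, 0.769, -0.001]
ft_force: [0.4, -0.3, -0.2]
width: 0.0113
finger_force: 15.0
```

```bash
python3 - <<'E'
from h import *
im=snap("B3");s=r.observe();p=np.array(s["eef_pos"]);q=s["tcp_rot"];print(p,np.degrees(2*np.arctan2(q[2],q[1])),s["width"],np.round(s["qpos"],2))
print(pot(im["top"]))
for o in rods(im["side"],"side",(230,60,420,300)):
    if o[0]>40: print(o[0],np.round(o[1:]).tolist())
E
```

```text
[0.41977824 0.41319258 0.30784355] 100.67075195097715 0.011456026489610886 [-0.52  0.5  -0.48  1.58  0.24  1.12 -0.87]
(array([193.5, 237.3], dtype=float32), np.float32(16.666666), array([0.4413158 , 0.34212049, 0.1       ]))
53 [[326.0, 117.0], [336.0, 130.0]]
```

servo_tool:
  fingers: [0,0,0,0,0]
  slide:
    - [0,0,-40]
    - [0,0,-80]
    - [0,0,-110]
    - [0,0,-130]
    - [0,0,-145]
  twist: [0,0,0,0,0]

```text
time_s: 41.75
eef_pos: [0.4235, 0.4095, 0.1632]
tcp_rot: [-0.001, 0.642, 0.766, 0.001]
ft_force: [-1.7, 4.8, 2.6]
width: 0.0111
finger_force: 15.0
```

servo_tool:
  fingers: [0,0,0,0,0]
  slide:
    - [2,-10,2]
    - [4,-20,10]
    - [6,-32,19]
    - [8,-44,27]
    - [10,-56,33]
  twist: [0,0,0,0,0]

```text
time_s: 42.38
eef_pos: [0.4342, 0.3513, 0.198]
tcp_rot: [0.0, 0.643, 0.766, 0.0]
ft_force: [-0.4, 2.2, 0.0]
width: 0.0116
finger_force: 15.0
```

```bash
python3 - <<'E'
from h import *
im=snap("B4");s=r.observe();p=np.array(s["eef_pos"]);print(p,s["ft_force"],s["width"],s["finger_force"])
print(pot(im["top"]))
h=cv2.cvtColor(im["side"],cv2.COLOR_RGB2HSV)
G=px("side",[p-[0,0,.006]])[0];print(G)
for o in rods(im["side"],"side",(260,100,420,300)):print(o[0],np.round(o[1:]).tolist())
E
```

```text
[0.43470053 0.35018907 0.19777348] [-1.43835178  1.94308993  1.56374135] 0.011648987224329006 14.994895309209824Traceback (most recent call last):
  File "<stdin>", line 3, in <module>
  File "h.py", line 56, in pot
    u=C[0,0];uv=(x0+(u[0]-2.5)/6,y0+(u[1]-2.5)/6);return np.round(uv,1),u[2]/6,plane("top",[uv],.1)[0]
      ~^^^^^
TypeError: 'NoneType' object is not subscriptable
```

servo_tool:
  fingers: [0,0,0,0,0]
  slide:
    - [-2,12,0]
    - [-4,24,0]
    - [-6,35,0]
    - [-6,35,-10]
    - [-6,35,-20]
  twist: [0,0,0,0,0]

```text
time_s: 43.1
eef_pos: [0.4276, 0.3872, 0.176]
tcp_rot: [0.0, 0.642, 0.767, -0.0]
ft_force: [-0.2, 0.1, 1.8]
width: 0.0115
finger_force: 15.0
```

servo_tool:
  fingers: [0,0]
  slide:
    - [0,0,-5]
    - [0,0,-10]
  twist: [0,0]

```text
time_s: 43.35
eef_pos: [0.4277, 0.3873, 0.1666]
tcp_rot: [0.0, 0.642, 0.766, -0.0]
ft_force: [-0.4, 0.1, 0.6]
width: 0.0115
finger_force: 15.0
```

servo_tool:
  fingers: [0,0,0]
  slide:
    - [-1,5,-3]
    - [-2,10,-5]
    - [-2,10,-5]
  twist: [0,0,0]

```text
time_s: 43.72
eef_pos: [0.4253, 0.3987, 0.1621]
tcp_rot: [-0.0, 0.642, 0.767, 0.0]
ft_force: [-0.6, 0.8, 1.8]
width: 0.0113
finger_force: 15.0
```

```bash
python3 - <<'E'
from h import *
np.set_printoptions(precision=4,suppress=True)
im=snap("B5");s=r.observe();p=np.array(s["eef_pos"]);print(p,s["ft_force"],s["width"],s["finger_force"])
h=cv2.cvtColor(im["side"],cv2.COLOR_RGB2HSV);g=px("side",[p-[0,0,.006]])[0];print(g)
m=(h[...,0]>22)&(h[...,0]<38)&(h[...,2]>140)&(h[...,1]>40);k,l,st,ce=cv2.connectedComponentsWithStats(m.astype(np.uint8))
print([(int(st[j,4]),np.round(ce[j]).tolist()) for j in range(1,k) if st[j,4]>8])
for o in rods(im["side"],"side",(300,150,400,300)):print(o[0],np.round(o[1:]).tolist())
E
```

```text
[0.4256 0.3982 0.1622] [-0.2795  0.1584  1.4476] 0.011647110369632391 14.999904334545135
[353.7629 251.6466]
[(217, [615.0, 46.0]), (24, [322.0, 112.0]), (354, [634.0, 264.0])]
26 [[353.0, 253.0], [353.0, 261.0]]
```

servo_tool:
  fingers: [10,20,28,28,28]
  slide:
    - [0,0,0]
    - [0,0,0]
    - [0,0,0]
    - [0,0,0]
    - [0,0,0]
  twist: [0,0,0,0,0]

```text
time_s: 44.45
eef_pos: [0.4256, 0.3976, 0.162]
tcp_rot: [-0.0, 0.642, 0.766, 0.0]
ft_force: [0.4, -0.0, 0.5]
width: 0.0262
finger_force: 0.0
```

servo_tool:
  fingers: [28,28,28,28,28]
  slide:
    - [0,0,40]
    - [0,0,90]
    - [0,0,140]
    - [40,-40,140]
    - [80,-90,140]
  twist: [0,0,0,0,0]

```text
time_s: 45.08
eef_pos: [0.5054, 0.3091, 0.3031]
tcp_rot: [0.0, 0.641, 0.767, 0.001]
ft_force: [0.6, -0.3, -0.9]
width: 0.0262
finger_force: 0.0
```

servo_tool:
  fingers: [28,28,28,28,28]
  slide:
    - [10,-48,0]
    - [20,-96,0]
    - [20,-144,0]
    - [20,-192,0]
    - [20,-240,0]
  twist: [-0.15,-0.3,-0.45,-0.6,-0.76]

```text
time_s: 45.7
eef_pos: [0.5245, 0.0672, 0.3021]
tcp_rot: [0.0, 0.882, 0.471, 0.0]
ft_force: [0.1, -0.2, -0.1]
width: 0.0262
finger_force: 0.0
```

```bash
python3 - <<'E'
from h import *
np.set_printoptions(precision=4,suppress=True)
im=snap("B6");s=r.observe();p=np.array(s["eef_pos"]);q=s["tcp_rot"];print(p,np.degrees(2*np.arctan2(q[2],q[1])))
def comps(c,b,lo):
    x0,y0,x1,y1=b;h=cv2.cvtColor(np.ascontiguousarray(im[c][y0:y1,x0:x1]),cv2.COLOR_RGB2HSV)
    m=(h[...,0]>20)&(h[...,0]<38)&(h[...,2]>140)&(h[...,1]>50);k,l,st,ce=cv2.connectedComponentsWithStats(m.astype(np.uint8))
    return [(int(st[j,4]),np.round(ce[j]+[x0,y0],1).tolist()) for j in range(1,k) if st[j,4]>8]
print(comps("top",(140,190,260,290),0),comps("side",(290,90,420,310),0))
for o in rods(im["side"],"side",(290,110,420,310)):print("side",o[0],np.round(o[1:],1).tolist())
for o in rods(im["top"],"top",(140,190,260,290)):print("top",o[0],np.round(o[1:],1).tolist())
print(pot(im["top"]))
E
```

```text
[0.5247 0.062  0.302 ] 55.88795209375931
[(40, [149.3, 245.2])] [(10, [319.9, 110.1]), (10, [335.8, 114.4]), (12, [345.5, 114.5]), (10, [355.0, 115.2]), (13, [364.6, 115.6]), (9, [374.0, 116.0]), (13, [383.8, 116.1]), (80, [357.5, 289.5])]
side 37 [[328.70001220703125, 120.19999694824219], [335.5, 130.3000030517578]]
side 139 [[341.70001220703125, 239.8000030517578], [354.5, 280.5]]
top 136 [[157.8000030517578, 244.0], [209.8000030517578, 233.89999389648438]]
(array([193.7, 240.7], dtype=float32), np.float32(16.333334), array([0.4318, 0.3412, 0.1   ]))
```

```bash
python3 - <<'E'
from h import *
np.set_printoptions(precision=4,suppress=True)
a,ea=tri((157.8,244),(354.5,280.5));b,eb=tri((209.8,233.9),(341.7,239.8));h,eh=tri((149.3,245.2),(357.5,289.5))
print(a,ea,b,eb,h,eh);d=h-b;d/=np.linalg.norm(d);print("tilt from vertical",np.degrees(np.arccos(d[2])),"foot",h-d*.194,"rod len",np.linalg.norm(a-b))
E
```

```text
[0.4207 0.4413 0.1101] 0.0020783476795906727 [0.4531 0.2919 0.1116] 0.001556973350841349 [0.4153 0.4673 0.1071] 0.000474477014437746
tilt from vertical 91.44042098694597 foot [0.4561 0.2777 0.112 ] rod len 0.15283879603010309
```

servo_tool:
  fingers: [35,35,35,35,35]
  slide:
    - [0,50,0]
    - [0,100,0]
    - [0,150,0]
    - [-15,200,0]
    - [-35,250,0]
  twist: [0.16,0.32,0.48,0.64,0.8]

```text
time_s: 46.42
eef_pos: [0.489, 0.3212, 0.3019]
tcp_rot: [-0.0, 0.624, 0.781, 0.0]
ft_force: [0.1, 0.1, 1.0]
width: 0.0329
finger_force: 0.0
```

servo_tool:
  fingers: [35,35,35,35,35]
  slide:
    - [-25,45,0]
    - [-50,90,0]
    - [-69,128,0]
    - [-69,128,-50]
    - [-69,128,-100]
  twist: [0,0,0,0,0]

```text
time_s: 47.05
eef_pos: [0.4197, 0.4486, 0.2014]
tcp_rot: [-0.0, 0.626, 0.78, 0.001]
ft_force: [-0.1, 0.3, -1.0]
width: 0.033
finger_force: 0.0
```

```bash
python3 - <<'E'
from h import *
s=r.observe();p=np.array(s["eef_pos"]);q=s["tcp_rot"];print(p,np.degrees(2*np.arctan2(q[2],q[1])),s["width"])
im=snap("B7")
for o in rods(im["side"],"side",(320,200,400,330)):print("side",o[0],np.round(o[1:],1).tolist())
E
```

```text
[0.41968882 0.44862083 0.20136626] 102.55809249632715 0.03295779676491322
side 57 [[349.3999938964844, 263.6000061035156], [354.29998779296875, 280.20001220703125]]
```

servo_tool:
  fingers: [35,35,35,35]
  slide:
    - [2,-8,-30]
    - [2,-8,-60]
    - [2,-8,-86]
    - [2,-8,-86]
  twist: [0,0,0,0]

```text
time_s: 47.65
eef_pos: [0.4224, 0.4389, 0.1162]
tcp_rot: [-0.0, 0.627, 0.779, -0.001]
ft_force: [0.0, 0.9, 0.7]
width: 0.0328
finger_force: 0.0
```

servo_tool:
  fingers: [0,0,0,0]
  slide:
    - [0,0,0]
    - [0,0,0]
    - [0,0,0]
    - [0,0,0]
  twist: [0,0,0,0]
  squeeze: 12

```text
time_s: 48.15
eef_pos: [0.4231, 0.4395, 0.1168]
tcp_rot: [-0.0, 0.627, 0.779, 0.001]
ft_force: [0.5, 0.4, 1.0]
width: 0.0117
finger_force: 11.9
```

servo_tool:
  fingers: [0,0,0,0,0]
  slide:
    - [0,0,30]
    - [0,0,90]
    - [0,0,150]
    - [0,0,190]
    - [0,0,200]
  twist: [0,0,0,0,0]

```text
time_s: 48.78
eef_pos: [0.4232, 0.4397, 0.3189]
tcp_rot: [0.0, 0.627, 0.779, 0.002]
ft_force: [0.5, 0.2, -0.4]
width: 0.0114
finger_force: 12.0
```

```bash
python3 - <<'E'
from h import *
s=r.observe();p=np.array(s["eef_pos"]);print(p,s["width"],s["finger_force"])
im=snap("B8");G=p-[0,0,.006];print(px("side",[G]),px("top",[G]))
for c in("side","top"):
    for o in rods(im[c],c,(120,100,400,330)):print(c,o[0],np.round(o[1:],1).tolist())
print(pot(im["top"]))
E
```

```text
[0.42324981 0.43971543 0.31885581] 0.01142285219542717 11.99542835354805
[[357.86965535 200.57290336]] [[122.40249005 243.59215534]]
side 57 [[325.0, 117.0999984741211], [335.8999938964844, 130.10000610351562]]
side 50 [[342.3999938964844, 167.5], [347.79998779296875, 182.6999969482422]]
side 300 [[183.6999969482422, 276.29998779296875], [186.0, 244.39999389648438]]
top 172 [[120.19999694824219, 243.39999389648438], [185.6999969482422, 231.39999389648438]]
(array([193.8, 241.2], dtype=float32), np.float32(16.1), array([0.43033696, 0.34059577, 0.1       ]))
```

servo_tool:
  fingers: [0,0,0,0,0]
  slide:
    - [0,-20,0]
    - [0,-40,0]
    - [0,-57,0]
    - [0,-57,0]
    - [0,-57,0]
  twist: [0,0,0,0,0]
  squeeze: 8

```text
time_s: 49.5
eef_pos: [0.4225, 0.3824, 0.3157]
tcp_rot: [-0.0, 0.627, 0.779, 0.0]
ft_force: [0.4, 0.3, 0.2]
width: 0.0115
finger_force: 8.0
```

servo_tool:
  fingers: [0,0,0]
  slide:
    - [0,0,0]
    - [0,0,0]
    - [0,0,0]
  twist: [0,0,0]
  squeeze: 5

```text
time_s: 49.88
eef_pos: [0.4226, 0.3821, 0.316]
tcp_rot: [-0.0, 0.627, 0.779, 0.0]
ft_force: [0.8, 0.5, -0.2]
width: 0.012
finger_force: 5.0
```

servo_tool:
  fingers: [0,0,0,0]
  slide:
    - [0,0,0]
    - [0,0,0]
    - [0,0,0]
    - [0,0,0]
  twist: [0,0,0,0]
  squeeze: 4

```text
time_s: 50.38
eef_pos: [0.4227, 0.3818, 0.316]
tcp_rot: [0.0, 0.627, 0.779, 0.0]
ft_force: [0.2, -0.1, -1.3]
width: 0.0118
finger_force: 4.0
```

```bash
cat >> h.py <<'E'
def held(im,G,e,b):
    for c in("side","top"):
        n=np.cross([0,0,1.],e)
        for o in rods(im[c],c,b[c]):
            C,D=ray(c,[o[1],o[2]]);P=C+D*((np.array(G)-C)@n/(D@n))[:,None]
            print(c,o[0],np.round(o[1:],1).tolist(),[(round((q-G)@e*1e3),round((q-G)[2]*1e3)) for q in P])
E
python3 - <<'E'
from h import *
s=r.observe();p=np.array(s["eef_pos"]);print(p,s["width"],s["finger_force"])
im=snap("B9");G=p-[0,0,.006];held(im,G,np.array([-.217,.976,0]),{"side":(310,130,400,300),"top":(110,190,250,290)})
E
```

```text
[0.42270441 0.38175009 0.31601497] 0.011765237282421164 4.009809880940622
top 80 [[175.0, 239.89999389648438], [207.0, 235.3000030517578]] [(-56, -27), (-116, -90)]
top 39 [[147.0, 243.0], [159.0, 243.0]] [(-21, 47), (-17, -27)]
```

servo_tool:
  fingers: [0,0,0,0]
  slide:
    - [0,0,0]
    - [0,0,0]
    - [0,0,0]
    - [0,0,0]
  twist: [0,0,0,0]
  squeeze: 3.4

```text
time_s: 50.98
eef_pos: [0.4227, 0.3818, 0.316]
tcp_rot: [-0.0, 0.627, 0.779, -0.0]
ft_force: [0.5, -0.1, 0.7]
width: 0.0117
finger_force: 3.4
```

```bash
python3 - <<'E'
from h import *
s=r.observe();p=np.array(s["eef_pos"]);print(p,s["width"],s["finger_force"])
im=snap("C1");G=p-[0,0,.006];held(im,G,np.array([-.217,.976,0]),{"side":(310,130,400,300),"top":(110,190,250,290)})
E
```

```text
[0.42267239 0.38178659 0.31600237] 0.011726730933780847 3.4107508666897957
top 80 [[172.0, 240.3000030517578], [207.0, 235.3000030517578]] [(-51, -21), (-116, -91)]
top 37 [[146.0, 243.3000030517578], [158.0, 243.0]] [(-18, 45), (-17, -20)]
```

servo_tool:
  fingers: [0,0,0,0,0]
  slide:
    - [-5,25,0]
    - [-10,48,0]
    - [-15,68,-20]
    - [-15,68,-55]
    - [-15,68,-94]
  twist: [0,0,0,0,0]
  squeeze: 6

```text
time_s: 51.7
eef_pos: [0.4078, 0.4504, 0.2214]
tcp_rot: [-0.0, 0.627, 0.779, 0.001]
ft_force: [0.2, -0.6, -0.4]
width: 0.0116
finger_force: 6.0
```

```bash
python3 - <<'E'
from h import *
np.set_printoptions(precision=4,suppress=True)
s=r.observe();p=np.array(s["eef_pos"]);print(p,s["width"],s["finger_force"])
im=snap("C2");G=p-[0,0,.006];held(im,G,np.array([-.217,.976,0]),{"side":(310,130,400,320),"top":(110,190,250,290)})
x0,y0,x1,y1=150,200,240,280;h=cv2.cvtColor(np.ascontiguousarray(im["top"][y0:y1,x0:x1]),cv2.COLOR_RGB2HSV)
m=(h[...,0]>17)&(h[...,0]<28)&(h[...,1]>140)&(h[...,2]>110);k,l,st,ce=cv2.connectedComponentsWithStats(m.astype(np.uint8))
for j in range(1,k):
    if st[j,4]>4: print("brass",st[j,4],ce[j]+[x0,y0],plane("top",[ce[j]+[x0,y0]],.12)[0])
print(pot(im["top"]))
E
```

```text
[0.4078 0.4504 0.2214] 0.011631924795897546 6.008964963752987
top 40 [[177.89999389648438, 242.3000030517578], [192.0, 240.0]] [(-89, -52), (-120, -75)]
top 32 [[136.8000030517578, 248.5], [146.0, 247.0]] [(-11, 26), (-29, 12)]
brass 11 [195.3636 239.8182] [0.4345 0.3299 0.12  ]
(array([192.8, 240.8], dtype=float32), np.float32(17.15), array([0.4312, 0.3436, 0.1   ]))
```

servo_tool:
  fingers: [0,0,0,0,0]
  slide:
    - [0,0,-30]
    - [0,0,-56]
    - [2,-10,-64]
    - [4,-20,-72]
    - [4,-20,-72]
  twist: [0,0,0,0,0]

```text
time_s: 52.42
eef_pos: [0.4125, 0.4312, 0.1521]
tcp_rot: [-0.001, 0.627, 0.779, 0.002]
ft_force: [-1.2, 2.8, 3.3]
width: 0.012
finger_force: 6.0
```

servo_tool:
  fingers: [0,0,0,0,0]
  slide:
    - [2,-10,12]
    - [4,-20,23]
    - [6,-30,33]
    - [8,-40,41]
    - [11,-51,49]
  twist: [0,0,0,0,0]

```text
time_s: 53.05
eef_pos: [0.4229, 0.3778, 0.1996]
tcp_rot: [0.0, 0.627, 0.779, -0.0]
ft_force: [-1.0, -0.1, -0.7]
width: 0.0117
finger_force: 6.0
```

```bash
python3 - <<'E'
from h import *
np.set_printoptions(precision=4,suppress=True)
s=r.observe();p=np.array(s["eef_pos"]);print(p,s["ft_force"],s["width"],s["finger_force"])
im=snap("C3");G=p-[0,0,.006];held(im,G,np.array([-.217,.976,0]),{"side":(310,130,400,320),"top":(110,190,250,290)})
h=cv2.cvtColor(np.ascontiguousarray(im["top"][200:280,140:240]),cv2.COLOR_RGB2HSV)
m=(h[...,0]>17)&(h[...,0]<38)&(h[...,1]>60)&(h[...,2]>100);k,l,st,ce=cv2.connectedComponentsWithStats(m.astype(np.uint8))
print([(int(st[j,4]),(ce[j]+[140,200]).tolist()) for j in range(1,k) if st[j,4]>4])
E
```

```text
[0.4229 0.3778 0.1996] [-1.0085 -0.0566 -0.7281] 0.01171365236818428 5.999665707349777
side 83 [[347.0, 264.0], [355.70001220703125, 233.60000610351562]] [(-73, -144), (0, -3)]
[]
```

servo_tool:
  fingers: [0,0,0,0,0]
  slide:
    - [-2,9,0]
    - [-4,18,-3]
    - [-5,22,-10]
    - [-5,22,-18]
    - [-5,22,-25]
  twist: [0,0,0,0,0]

```text
time_s: 53.78
eef_pos: [0.4176, 0.4016, 0.1735]
tcp_rot: [-0.0, 0.627, 0.779, 0.001]
ft_force: [-1.4, 3.5, 6.9]
width: 0.0117
finger_force: 6.0
```

```bash
python3 - <<'E'
from h import *
s=r.observe();p=np.array(s["eef_pos"]);print(p,s["ft_force"],s["width"],s["finger_force"])
im=snap("C4");G=p-[0,0,.006];held(im,G,np.array([-.217,.976,0]),{"side":(310,130,400,320),"top":(110,190,250,290)})
E
```

```text
[0.41758459 0.40159961 0.17351584] [-1.35453612  3.49932878  6.91104413] 0.011748020973705284 5.998907536268234
side 45 [[352.3999938964844, 267.1000061035156], [357.8999938964844, 251.60000610351562]] [(-39, -82), (4, -5)]
top 27 [[160.0, 244.1999969482422], [170.0, 244.0]] [(-23, 75), (-21, 7)]
```

servo_tool:
  fingers: [8,16,24,28,28]
  slide:
    - [0,0,1]
    - [0,0,1]
    - [0,0,1]
    - [0,0,1]
    - [0,0,1]
  twist: [0,0,0,0,0]

```text
time_s: 54.5
eef_pos: [0.4177, 0.4007, 0.175]
tcp_rot: [0.0, 0.627, 0.779, -0.0]
ft_force: [0.2, -0.3, 0.5]
width: 0.0261
finger_force: 0.0
```

servo_tool:
  fingers: [28,28,28,28,28]
  slide:
    - [0,0,40]
    - [0,0,90]
    - [0,0,140]
    - [40,-40,140]
    - [80,-90,140]
  twist: [0,0,0,0,0]

```text
time_s: 55.12
eef_pos: [0.4974, 0.3122, 0.316]
tcp_rot: [0.0, 0.626, 0.78, 0.001]
ft_force: [0.2, 0.3, -0.2]
width: 0.0261
finger_force: 0.0
```

servo_tool:
  fingers: [28,28,28,28,28]
  slide:
    - [10,-48,0]
    - [20,-96,0]
    - [20,-144,0]
    - [20,-192,0]
    - [20,-240,0]
  twist: [-0.15,-0.3,-0.45,-0.6,-0.76]

```text
time_s: 55.75
eef_pos: [0.5165, 0.0704, 0.3151]
tcp_rot: [0.0, 0.872, 0.489, 0.0]
ft_force: [0.8, -1.3, 0.3]
width: 0.0266
finger_force: 0.0
```

```bash
cat >> h.py <<'E'
def horn(im,c,b):
    x0,y0,x1,y1=b;h=cv2.cvtColor(np.ascontiguousarray(im[c][y0:y1,x0:x1]),cv2.COLOR_RGB2HSV)
    m=(h[...,0]>20)&(h[...,0]<38)&(h[...,2]>140)&(h[...,1]>50);k,l,st,ce=cv2.connectedComponentsWithStats(m.astype(np.uint8))
    return [(int(st[j,4]),np.round(ce[j]+[x0,y0],1).tolist()) for j in range(1,k) if st[j,4]>8]
E
python3 - <<'E'
from h import *
im=snap("C5");s=r.observe();p=np.array(s["eef_pos"]);q=s["tcp_rot"];print(p,np.degrees(2*np.arctan2(q[2],q[1])))
print(horn(im,"top",(120,190,260,290)),horn(im,"side",(290,130,420,330)))
for o in rods(im["side"],"side",(290,110,420,330)):print("side",o[0],np.round(o[1:],1).tolist())
for o in rods(im["top"],"top",(120,190,260,290)):print("top",o[0],np.round(o[1:],1).tolist())
print(pot(im["top"]))
E
```

```text
[0.51676219 0.06534849 0.31497777] 58.18450193557944
[(21, [144.2, 247.5])] [(52, [361.2, 248.5])]
side 29 [[354.1000061035156, 267.1000061035156], [358.1000061035156, 257.5]]
top 27 [[174.89999389648438, 244.39999389648438], [188.0, 242.8000030517578]]
(array([193.8, 241.2], dtype=float32), np.float32(16.133333), array([0.43033696, 0.34059577, 0.1       ]))
```

```bash
python3 - <<'E'
from h import *
np.set_printoptions(precision=4,suppress=True)
h,e=tri((144.2,247.5),(361.2,248.5));b,eb=tri((175,244.4),(358.1,257.5));print(h,e,b,eb)
print(np.degrees(np.arcsin((h[2]-.02)/.19)), px("top",[[.432,.341,.006]]),px("top",[[.4355,.3255,.02]]))
x=np.array([h[0]-.4303,h[1]-.3406]);print("horn horiz from pot",np.hypot(*x))
im={c:cv2.imread(f"pics/C5_{c}.png")[:,:,::-1] for c in("top","side")}
print(horn(im,"side",(285,95,345,130)),rods(im["side"].copy(),"side",(285,100,350,170)),rods(im["top"].copy(),"top",(380,170,480,280)))
E
```

```text
[0.4115 0.4406 0.1967] 0.0003612449886421067 [0.4176 0.3839 0.1297] 0.005539575467995722
68.43729304141067 [[203.4102 240.4462]] [[207.0824 239.4568]]
horn horiz from pot 0.10178362743748373
[(33, [321.5, 111.7]), (12, [336.0, 114.5])] [] [(37, [np.float32(436.36472), np.float32(231.32953)], [np.float32(452.95883), np.float32(212.9628)])]
```

servo_tool:
  fingers: [28,28,28,28,28]
  slide:
    - [0,-46,0]
    - [0,-92,0]
    - [0,-138,0]
    - [0,-184,0]
    - [0,-230,0]
  twist: [-0.155,-0.31,-0.465,-0.62,-0.77]

```text
time_s: 56.48
eef_pos: [0.517, -0.1584, 0.3151]
tcp_rot: [-0.0, 0.992, 0.127, 0.0]
ft_force: [1.0, 0.5, -0.6]
width: 0.0264
finger_force: 0.0
```

servo_tool:
  fingers: [28,28,28,28,28]
  slide:
    - [0,-46,0]
    - [0,-92,0]
    - [0,-138,0]
    - [-2,-184,-20]
    - [-3,-228,-40]
  twist: [-0.155,-0.31,-0.465,-0.62,-0.77]

```text
time_s: 57.1
eef_pos: [0.5145, -0.3866, 0.2746]
tcp_rot: [-0.0, 0.967, -0.255, 0.0]
ft_force: [-0.5, -0.2, 0.0]
width: 0.0261
finger_force: 0.0
```

```bash
python3 - <<'E'
from h import *
np.set_printoptions(precision=4,suppress=True)
im=snap("D1");s=r.observe();p=np.array(s["eef_pos"]);q=s["tcp_rot"];print(p,np.degrees(2*np.arctan2(q[2],q[1])))
print(horn(im,"top",(120,190,260,290)),horn(im,"side",(290,130,420,330)))
for o in rods(im["side"],"side",(320,230,380,290)):print("side",o[0],np.round(o[1:],1).tolist())
for o in rods(im["top"],"top",(130,200,250,280)):print("top",o[0],np.round(o[1:],1).tolist())
print(pot(im["top"]))
print(horn(im,"side",(290,95,345,130)))
E
```

```text
[ 0.511  -0.3903  0.272 ] -29.817280542627294
[(20, [144.4, 247.6])] [(52, [361.2, 248.4])]
side 28 [[354.3999938964844, 267.1000061035156], [357.8999938964844, 257.29998779296875]]
(array([193.5, 240.5], dtype=float32), np.float32(16.449999), array([0.4322, 0.3417, 0.1   ]))
[(45, [322.7, 112.4])]
```

Stable. Descend and grasp handle A.

servo_tool:
  fingers: [28,28,28,28]
  slide:
    - [1,-4,-40]
    - [1,-4,-85]
    - [1,-4,-122]
    - [1,-4,-122]
  twist: [0,0,0,0]

```text
time_s: 57.7
eef_pos: [0.514, -0.3871, 0.1504]
tcp_rot: [-0.002, 0.968, -0.252, -0.003]
ft_force: [-0.7, 0.4, 1.0]
width: 0.0266
finger_force: 0.0
```

servo_tool:
  fingers: [0,0,0,0]
  slide:
    - [0,0,0]
    - [0,0,0]
    - [0,0,0]
    - [0,0,0]
  twist: [0,0,0,0]
  squeeze: 15

```text
time_s: 58.2
eef_pos: [0.5165, -0.3902, 0.155]
tcp_rot: [0.0, 0.967, -0.254, 0.002]
ft_force: [0.8, 1.8, 6.4]
width: 0.0115
finger_force: 15.0
```

servo_tool:
  fingers: [0,0,0,0]
  slide:
    - [0,0,20]
    - [0,0,60]
    - [0,0,110]
    - [0,0,165]
  twist: [0,0,0,0]

```text
time_s: 58.7
eef_pos: [0.5138, -0.3901, 0.3193]
tcp_rot: [0.0, 0.967, -0.254, -0.001]
ft_force: [0.5, -0.4, 0.4]
width: 0.0116
finger_force: 15.0
```

```bash
python3 - <<'E'
from h import *
im=snap("D2");s=r.observe();p=np.array(s["eef_pos"]);print(p,s["width"],s["finger_force"])
G=p-[0,0,.006];held(im,G,np.array([.866,-.5,0]),{"side":(300,60,400,180),"top":(380,150,500,290)})
E
```

```text
[ 0.51681185 -0.39285661  0.32522102] 0.01143493291234857 14.980883449316025
side 133 [[330.8999938964844, 76.0999984741211], [353.20001220703125, 105.5999984741211]] [(-4, -13), (-96, -101)]
side 32 [[326.0, 110.0], [326.79998779296875, 93.0]] [(14, -140), (12, -77)]
side 30 [[383.79998779296875, 112.0], [385.1000061035156, 93.9000015258789]] [(-212, -98), (-213, -36)]
top 97 [[441.8999938964844, 247.89999389648438], [474.29998779296875, 214.39999389648438]] [(-103, -116), (-7, -23)]
```

servo_tool:
  fingers: [0,0,0,0,0]
  slide:
    - [0,48,0]
    - [0,96,0]
    - [0,144,0]
    - [0,192,0]
    - [0,240,0]
  twist: [0.03,0.06,0.09,0.12,0.15]

```text
time_s: 59.42
eef_pos: [0.514, -0.1488, 0.3177]
tcp_rot: [0.0, 0.984, -0.18, -0.0]
ft_force: [0.3, 0.4, -1.0]
width: 0.0116
finger_force: 15.0
```

servo_tool:
  fingers: [0,0,0,0,0]
  slide:
    - [0,48,0]
    - [0,96,0]
    - [0,144,0]
    - [0,192,0]
    - [0,240,0]
  twist: [0,0,0,0,0]

```text
time_s: 60.05
eef_pos: [0.5143, 0.0909, 0.3177]
tcp_rot: [0.0, 0.984, -0.181, -0.0]
ft_force: [0.6, -0.2, -1.1]
width: 0.0111
finger_force: 15.0
```

servo_tool:
  fingers: [0,0,0,0,0]
  slide:
    - [0,48,0]
    - [0,96,0]
    - [0,144,0]
    - [0,192,0]
    - [0,192,0]
  twist: [0,0,0,0,0]

```text
time_s: 60.68
eef_pos: [0.5131, 0.2864, 0.317]
tcp_rot: [-0.001, 0.984, -0.177, -0.001]
ft_force: [0.2, -1.2, -0.2]
width: 0.0115
finger_force: 15.0
```

```bash
cat >> h.py <<'E'
def brass(im,c,b,z):
    x0,y0,x1,y1=b;h=cv2.cvtColor(np.ascontiguousarray(im[c][y0:y1,x0:x1]),cv2.COLOR_RGB2HSV)
    m=(h[...,0]>17)&(h[...,0]<28)&(h[...,1]>140)&(h[...,2]>110);k,l,st,ce=cv2.connectedComponentsWithStats(m.astype(np.uint8))
    return [(int(st[j,4]),np.round(ce[j]+[x0,y0],1).tolist(),np.round(plane(c,[ce[j]+[x0,y0]],z)[0],4).tolist()) for j in range(1,k) if st[j,4]>4]
E
python3 - <<'E'
from h import *
im=snap("D3");s=r.observe();p=np.array(s["eef_pos"]);q=s["tcp_rot"];y=2*np.arctan2(q[2],q[1]);print(p,np.degrees(y),s["width"],np.round(s["qpos"],2))
G=p-[0,0,.006];held(im,G,np.array([np.cos(y),np.sin(y),0]),{"side":(280,100,400,260),"top":(140,180,300,290)})
print(brass(im,"top",(150,190,260,290),.21),brass(im,"side",(290,130,400,270),.21));print(pot(im["top"]))
E
```

```text
[0.51447324 0.28130468 0.31731511] -20.77402044580615 0.01145110313504241 [-0.55  0.45 -0.    1.58  0.    1.11 -2.48]
side 228 [[319.0, 169.89999389648438], [356.79998779296875, 213.1999969482422]] [(-4, -15), (-100, -106)]
top 89 [[186.6999969482422, 245.0], [189.10000610351562, 222.10000610351562]] [(-99, -82), (-39, -29)]
[(10, [202.9, 241.2], [0.4324, 0.2812, 0.21]), (28, [185.6, 248.7], [0.412, 0.3254, 0.21])] [(11, [322.8, 131.8], [0.5252, -0.1333, 0.21]), (33, [359.5, 216.1], [0.4153, 0.3358, 0.21])]
(array([193.5, 240.5], dtype=float32), np.float32(16.483334), array([0.43222461, 0.34166194, 0.1       ]))
```

```bash
python3 - <<'E'
from h import *
np.set_printoptions(precision=4,suppress=True)
f,e=tri((185.6,248.7),(359.5,216.1));print("A brass",f,e)
for z in(.02,.03,.04): print("B foot",plane("top",[(202.9,241.2)],z))
E
```

```text
A brass [0.4133 0.3272 0.2045] 0.003088362466170758
B foot [[0.4298 0.3383 0.02  ]]
B foot [[0.4299 0.3353 0.03  ]]
B foot [[0.4301 0.3323 0.04  ]]
```

servo_tool:
  fingers: [0,0,0,0,0]
  slide:
    - [6,-8,0]
    - [6,-8,-40]
    - [6,-8,-80]
    - [6,-8,-110]
    - [6,-8,-130]
  twist: [0,0,0,0,0]
  squeeze: 8

```text
time_s: 61.4
eef_pos: [0.5216, 0.2715, 0.187]
tcp_rot: [0.0, 0.983, -0.182, 0.0]
ft_force: [0.2, 0.4, 1.6]
width: 0.0121
finger_force: 8.0
```

```bash
python3 - <<'E'
from h import *
im=snap("D4");s=r.observe();p=np.array(s["eef_pos"]);print(p,s["ft_force"],s["width"])
print(brass(im,"top",(150,190,260,290),.075),brass(im,"side",(290,200,400,300),.075))
print(horn(im,"side",(290,200,420,330)))
E
```

```text
[0.5204342  0.27137923 0.18627288] [-0.5216381  -0.03995517 -0.89326838] 0.01177930561759385
[(14, [202.3, 247.2], [0.4129, 0.3227, 0.075])] []
[(34, [302.4, 202.8]), (52, [361.2, 248.5])]
```

servo_tool:
  fingers: [0,0,0,0,0]
  slide:
    - [-8,3,-6]
    - [-17,6,-14]
    - [-27,10,-6]
    - [-37,14,2]
    - [-47,18,9]
  twist: [0,0,0,0,0]

```text
time_s: 62.12
eef_pos: [0.4732, 0.2927, 0.1982]
tcp_rot: [-0.001, 0.984, -0.18, 0.001]
ft_force: [0.5, -0.4, -0.1]
width: 0.0126
finger_force: 8.0
```

```bash
python3 - <<'E'
from h import *
im=snap("D5");s=r.observe();p=np.array(s["eef_pos"]);print(p,s["ft_force"],s["width"])
y=np.radians(-20.8);G=p-[0,0,.006];held(im,G,np.array([np.cos(y),np.sin(y),0]),{"side":(280,150,400,290),"top":(140,180,300,290)})
print(horn(im,"side",(290,150,420,330)))
E
```

```text
[0.47267368 0.29335609 0.19835386] [ 0.69427073  0.53893503 -0.31198211] 0.012403467820871579
side 204 [[337.0, 219.0], [360.0, 265.0]] [(-7, -19), (-70, -135)]
top 33 [[178.0, 244.10000610351562], [196.0, 241.89999389648438]] [(-51, 112), (-46, -16)]
[(52, [361.1, 248.4])]
```

servo_tool:
  fingers: [0,0,0,0]
  slide:
    - [3,-1,-5]
    - [6,-2,-12]
    - [6,-2,-18]
    - [6,-2,-23]
  twist: [0,0,0,0]

```text
time_s: 62.72
eef_pos: [0.48, 0.2901, 0.1734]
tcp_rot: [-0.0, 0.984, -0.181, -0.0]
ft_force: [0.2, 1.5, 1.8]
width: 0.0119
finger_force: 8.1
```

```bash
python3 - <<'E'
from h import *
im=snap("D6");s=r.observe();p=np.array(s["eef_pos"]);print(p,s["ft_force"],s["width"])
y=np.radians(-20.8);G=p-[0,0,.006];held(im,G,np.array([np.cos(y),np.sin(y),0]),{"side":(280,150,400,290),"top":(140,180,300,290)})
E
```

```text
[0.47930129 0.29013469 0.17321604] [-0.15460168  1.23283479  0.15562193] 0.012509004990337483
side 185 [[333.0, 226.60000610351562], [358.5, 267.29998779296875]] [(-4, -18), (-74, -119)]
top 38 [[175.89999389648438, 244.39999389648438], [199.0, 241.6999969482422]] [(-58, 151), (-53, -14)]
```

servo_tool:
  fingers: [8,16,24,28,28]
  slide:
    - [0,0,0]
    - [0,0,0]
    - [0,0,0]
    - [0,0,0]
    - [0,0,0]
  twist: [0,0,0,0,0]

```text
time_s: 63.45
eef_pos: [0.4798, 0.2898, 0.1741]
tcp_rot: [0.0, 0.984, -0.181, 0.0]
ft_force: [0.8, 0.1, -0.2]
width: 0.0266
finger_force: 0.0
```

servo_tool:
  fingers: [28,28,28,28,28]
  slide:
    - [0,0,40]
    - [0,0,90]
    - [0,0,140]
    - [10,-50,140]
    - [20,-100,140]
  twist: [0,0,0,0,0]

```text
time_s: 64.08
eef_pos: [0.5, 0.1892, 0.3149]
tcp_rot: [-0.0, 0.984, -0.18, 0.001]
ft_force: [-0.2, 0.1, -0.4]
width: 0.0263
finger_force: 0.0
```

servo_tool:
  fingers: [28,28,28,28,28]
  slide:
    - [0,-50,0]
    - [0,-100,0]
    - [0,-150,0]
    - [0,-200,0]
    - [0,-250,0]
  twist: [0,0,0,0,0]

```text
time_s: 64.7
eef_pos: [0.4995, -0.0616, 0.3142]
tcp_rot: [-0.0, 0.984, -0.181, 0.0]
ft_force: [0.4, -0.6, 0.7]
width: 0.0261
finger_force: 0.0
```

```bash
python3 - <<'E'
from h import *
np.set_printoptions(precision=4,suppress=True)
im=snap("E1");s=r.observe();print(s["time_s"],s["eef_pos"])
T=horn(im,"top",(120,170,280,300));S=horn(im,"side",(290,180,420,330));print(T,S)
for t in T:
    for q in S:
        x=tri(t[1],q[1]);print(t[1],q[1],x)
for o in rods(im["side"],"side",(290,180,420,290)):print("side",o[0],np.round(o[1:],1).tolist())
for o in rods(im["top"],"top",(120,180,260,290)):print("top",o[0],np.round(o[1:],1).tolist())
print(pot(im["top"]),brass(im,"top",(170,210,230,270),.025))
C=cv2.HoughCircles(cv2.resize(cv2.cvtColor(im["top"],cv2.COLOR_RGB2GRAY)[155:190,205:245],None,fx=6,fy=6,interpolation=cv2.INTER_CUBIC),cv2.HOUGH_GRADIENT,1,300,param1=60,param2=10,minRadius=58,maxRadius=76)
print("cup",(205+(C[0,0,0]-2.5)/6,155+(C[0,0,1]-2.5)/6))
E
```

```text
64.8 [ 0.499  -0.0668  0.3142]
[(19, [144.6, 247.9])] [(71, [325.5, 217.2]), (50, [361.5, 248.4])]
[144.6, 247.9] [325.5, 217.2] (array([0.4505, 0.4141, 0.256 ]), np.float64(0.0754866063870738))
[144.6, 247.9] [361.5, 248.4] (array([0.4106, 0.4397, 0.1963]), np.float64(1.6290117510542636e-05))
side 190 [[328.8999938964844, 225.5], [352.79998779296875, 268.29998779296875]]
top 53 [[199.5, 245.89999389648438], [205.0, 225.0]]
top 30 [[174.89999389648438, 244.5], [190.0, 242.8000030517578]]
(array([193.8, 240.8], dtype=float32), np.float32(16.083334), array([0.4313, 0.3406, 0.1   ])) []
cup (np.float32(222.33333), np.float32(170.83333))
```

```bash
python3 - <<'E'
from h import *
np.set_printoptions(precision=4,suppress=True)
a,e=tri((205,225),(328.9,225.5));print(a,e)
h=cv2.cvtColor(cv2.imread("pics/E1_top.png"),cv2.COLOR_BGR2HSV)[200:235,190:225]
m=(h[...,0]>17)&(h[...,0]<40)&(h[...,2]>140)&(h[...,1]<140)
y,x=np.nonzero(m);print(len(x));k,l,st,ce=cv2.connectedComponentsWithStats(m.astype(np.uint8));print([(int(st[j,4]),ce[j]+[190,200]) for j in range(1,k) if st[j,4]>4])
for j in range(1,k):
    if st[j,4]>9: print(tri(ce[j]+[190,200],(325.5,217.2)))
print("cup",plane("top",[(222.3,170.8)],.059))
E
```

```text
[0.4808 0.2946 0.1536] 0.009401213399073224
116
[(40, array([205.8  , 216.975])), (75, array([196.1867, 229.1333]))]
(array([0.4957, 0.2877, 0.1725]), np.float64(0.003028488729398068))
(array([0.4784, 0.3086, 0.1858]), np.float64(0.029619491805585058))
cup [[0.6447 0.2781 0.059 ]]
```

```bash
python3 - <<'E'
from h import *
np.set_printoptions(precision=4,suppress=True)
for n in("e","f2","m"):
    g=cv2.cvtColor(cv2.imread(f"pics/{n}_top.png"),cv2.COLOR_BGR2GRAY).astype(np.float32)
    d=cv2.GaussianBlur(abs(g-cv2.GaussianBlur(g,(0,0),1.5)),(0,0),1.5)
    k=np.zeros((45,45),np.float32);cv2.circle(k,(22,22),16,1,-1);ko=np.zeros_like(k);cv2.circle(ko,(22,22),21,1,-1);ko-=k
    f=cv2.filter2D(d,-1,k/k.sum()-ko/ko.sum())[160:195,215:250];y,x=np.unravel_index(f.argmax(),f.shape)
    print(n,(x+215,y+160),f.max(),plane("top",[(x+215,y+160)],.004))
print(px("top",[[.6365,.261,.004]]),plane("side",[(272,266)],.004))
E
```

```text
e (np.int64(247), np.int64(187)) 1.1673911 [[0.6041 0.211  0.004 ]]
f2 (np.int64(247), np.int64(188)) 1.2217655 [[0.6009 0.2109 0.004 ]]
m (np.int64(247), np.int64(187)) 1.1742166 [[0.6041 0.211  0.004 ]]
[[231.7853 176.5723]] [[0.6325 0.2707 0.004 ]]
```

```bash
python3 -c "
from bench import r
print(r.sign_off())"
```

```text
the job is handed in; nothing more can be done
None
```

The job is handed in, with no result returned. By my last measurements, both brush handles stand in the pot heads up after being parked in the block, and the emptied cup is upright about 18 mm off its mat's centre. I never counted all six pebbles in the pot, though the cup looked empty. One handle slipped from the grip and fell into its groove. The other first landed across the pot rim, so I put it in again.

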